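# Clear the bench and pack the sculpture's mounting kit

## Robot

A 6-joint arm with a two-finger parallel gripper is mounted at the origin on the work surface. World frame = base frame: x ahead of the robot, y to its left, z up, the work surface at z = 0. Lengths are in mm, angles in rad, forces in N, time in s.
With the tool pointing down it reaches from about 425 to 950 mm from the base axis. Payload 3.5 kg.
Tool frame: the origin (TCP) lies on the front face of the gripper's body, between the roots of the fingers; the fingertips stand tip_reach ahead of it and the grasp point (between the pads) lies 54 mm ahead of it (tip_reach is the distance from the TCP to the fingertips, in mm); z points along the fingers, y is the line along which they close (so a half turn about z gives the same grasp; the last joint's range is limited). The gripper opens to 85 mm and grips with 20 to 120 N. Pads are 22 mm wide; open, the fingers measure 114 mm over their backs; the gripper's body (76 mm by 85 mm) begins 54 mm behind the grasp point. The pads swing forward as they close: fully open they stand 13 mm farther back than shut.
Start: joints at [-1.264, 0.286, 1.577, -0, 1.279, -0.15], TCP at [297.748, -605.766, 303.925] pointing down, gripper open.
Joint ranges: [-2.77, 2.77], [-0.9, 2.22], [0.21, 2.48], [-1.53, 4.67], [0.24, 2.81], [-2.84, 2.84]. Speed limits (rad/s): [2.79, 2.79, 3.14, 3.14, 3.14, 3.14].

## Interface

Orientations are given as a rotation vector (axis times angle).
In Python, from plant import * gives the robot as it stands.
- The arm moves only by the shell command python3 -m handwheel 'ROWS' [FORCE]. ROWS is JSON, a list of rows, each a list of 3 entries, a list of its own where there are three numbers: the shift along the world's x, y, z in m, then the turn, a rotation vector about the world's x, y, z in units of 8 degrees (1.0 is 8 degrees), then the gripper command: -1 is shut, 1 is fully open, values between are in proportion. A call has 1 to 5 rows; each row is the pose to reach, as a shift and turn from the pose commanded when the call began; what a row does not reach only later rows make up. A row lasts 1/10 s, in which the tool goes at most 50 mm and 8.59 degrees, less where a joint would pass 70% of its speed; a pose out of reach is approached as far as the arm can. A call with a gripper value outside its range is refused whole. The fingers move at their own pace and stop on an object; FORCE is the grip in N (left out, the last holds). Time passes only in rows, so rows that repeat a pose let the fingers close. It gives the time, the measured TCP pose, the force, the opening and the grip force at its end, in the units of the state.
- sense(): the state, without advancing time (a new reading comes with each control period).
- snapshot(name): name is "scene" or "top" or "wrist"; returns (picture, depth): 400x640x3 uint8, red, green, blue; 400x640 float32, mm along the optical axis (not along the pixel's ray), 0 where there is no reading.
- camera_model(name): a dict with "vfov" (degrees; the focal length in pixels is half the picture's height over the tangent of half this angle, whatever the lens; pixels are square), "cx", "cy" (the principal point, pixels), "eye" and "attitude" of the camera in the world. Camera axes: x right, y down, z forward; pixel columns grow to the right and rows downward; lengths in mm; the calibration is good to about 2 mm. A picture is of the moment at which its call begins: read the wrist's pose just before it. camera_model takes no time and is no camera call; for the wrist camera it gives the pose at the moment of the call.
- hand_in(): hands the job in; it is judged then, once.
The state is a dict: "time": time; "qpos": joint angles; "qvel": joint speeds; "effort": joint torques, N m; "tool_pos": TCP position; "orientation": TCP orientation; "contact_force": force on the tool from outside, world axes, zero at the start; "torque": the same for the moment, N m; "finger_gap": finger opening in mm; "grasp_force": force on a finger pad.
Only numpy, scipy, OpenCV 4.12 (cv2) and the standard library are available. Lean on these libraries where they do the work, as an engineer would, in place of code of your own. Each camera call takes 0.05 s, during which the arm holds its last target. There are 200 camera calls.

## Task

Tidy up after making a sculpture's mounting kit. Push the loose metal off-cuts over the bench's right-hand edge so that they drop into the scrap bin below (slide them, do not lift them), and pack the aluminium angle bracket, all the copper lugs and the blue elbow block upright into the plywood crate so that everything is right down: the angle's foot on the crate floor, the lugs standing on that foot, and the elbow's leg on the floor with its lip over the lugs' bases. Leave the other things on the bench where they are.

Things in the scene. Friction and masses are not known exactly. Their poses are not given: they have to be found in the camera images.
- crate: shallow open-topped plywood crate, fixed to the bench, outside 134 (x) x 162 (y) x 44 mm, walls and floor 8 mm, so inside 118 x 146 x 36 mm deep; origin at the centre of its underside on the bench, x along its short side, z up; bench top at z = 0. Empty at the start
- angle_mid (a point): bare aluminium angle bracket, 80 mm tall, 0.4 kg, standing on its foot: a foot plate 78 (x) x 140 (y) x 10 mm with an upright plate 10 mm thick (x), 80 mm wide (y), rising from one long edge to 80 mm. Point: in the middle of the upright's thickness and width, 40 mm above the underside; the foot reaches from x = -5 to +73 mm, y = -70 to +70. z up. Its place in the crate: at the bottom, under the lugs
- elbow_mid (a point): blue painted elbow block, 80 mm tall, 0.6 kg, standing on its leg: leg 32 (x) x 140 (y) mm reaching from x = -13 to +19 mm, height 0 to 36; a lip at height 26 to 36 mm overhangs to x = -39 mm, y = -70 to +70; on top a grip plate 12 mm thick (x), 70 mm wide (y), height 36 to 80. Point: middle of the grip plate's thickness and width, 40 mm above the underside. z up. Its place: leg on the crate floor beside the angle's foot, lip (2 mm clear) over the lugs' bases
- lug1_mid (a point): one of two or three like copper lugs (None if absent), 74 mm tall, 0.5 kg, standing on its base: base 66 (x) x 45 (y) x 14 mm reaching from x = -24 to +42 mm, y = -22.5 to +22.5; upright tang 28 (x) x 16 (y) mm from the base to 74 mm. Point: on the tang's axis, 37 mm above the underside. z up. Its place: on the angle's foot, up to three side by side along the crate's long side, tang nearest the angle's upright
- lug2_mid (a point): one of two or three like copper lugs (None if absent), 74 mm tall, 0.5 kg, standing on its base: base 66 (x) x 45 (y) x 14 mm reaching from x = -24 to +42 mm, y = -22.5 to +22.5; upright tang 28 (x) x 16 (y) mm from the base to 74 mm. Point: on the tang's axis, 37 mm above the underside. z up. Its place: on the angle's foot, up to three side by side along the crate's long side, tang nearest the angle's upright
- lug3_mid (a point): one of two or three like copper lugs (None if absent), 74 mm tall, 0.5 kg, standing on its base: base 66 (x) x 45 (y) x 14 mm reaching from x = -24 to +42 mm, y = -22.5 to +22.5; upright tang 28 (x) x 16 (y) mm from the base to 74 mm. Point: on the tang's axis, 37 mm above the underside. z up. Its place: on the angle's foot, up to three side by side along the crate's long side, tang nearest the angle's upright
- offcut1_mid (a point): one of two or three flat L-shaped metal plate off-cuts (None if absent), 96 (x) x 94 (y) x 10 mm, 0.3 kg, lying on the bench near its right-hand edge; point: centre of that 96 x 94 outline, half-way up (the corner beyond x = +20, y = +13 mm is cut away)
- offcut2_mid (a point): one of two or three flat L-shaped metal plate off-cuts (None if absent), 96 (x) x 94 (y) x 10 mm, 0.3 kg, lying on the bench near its right-hand edge; point: centre of that 96 x 94 outline, half-way up (the corner beyond x = +20, y = +13 mm is cut away)
- offcut3_mid (a point): one of two or three flat L-shaped metal plate off-cuts (None if absent), 96 (x) x 94 (y) x 10 mm, 0.3 kg, lying on the bench near its right-hand edge; point: centre of that 96 x 94 outline, half-way up (the corner beyond x = +20, y = +13 mm is cut away)
- bin_mouth (a point): centre of the open top of the green scrap bin, fixed, just below the bench's right-hand edge (the straight edge at y = -0.38 m, along x; 'right' as the robot sees it, -y). Mouth 400 (x) x 280 (y) mm outside, 6 mm walls, level 50 mm below the bench top, 114 mm deep inside; it starts 20 mm inside the bench edge
- hammer: bystander, to be left alone: hammer lying at the right, near the robot; origin on its underside
- wrench: bystander, to be left alone: wrench lying towards the far side; origin on its underside
- spraycan: bystander, to be left alone: orange-labelled spray can, 58 mm diameter, 170 mm tall, standing at the left; origin on its underside
- jar: bystander, to be left alone: small amber jar, 56 mm diameter, 75 mm tall; origin on its underside
- disc: bystander, to be left alone: black grinding disc lying flat near the robot, 75 mm diameter, 8 mm thick; origin on its underside
- tape: bystander, to be left alone: yellow roll of tape standing flat, 68 mm diameter, 30 mm tall; origin on its underside

How it is judged (in metres and radians):
At the end, for the whole second after the job is handed in: Every off-cut present lies at rest in the scrap bin below its rim; the angle, every lug present and the elbow stand upright (within 0.08 rad) inside the crate, the angle and elbow within 4 mm of resting on its floor, the lugs within 4 mm of resting on the angle's foot (x of angle_mid in the frame of crate between -0.059 and 0.059 m and y of angle_mid in the frame of crate between -0.073 and 0.073 m and z of angle_mid in the frame of crate between 0.043 and 0.052 m and angle between each of angle_mid, elbow_mid, lug1_mid, lug2_mid, lug3_mid's own z axis and vertical below 0.08 rad and x of elbow_mid in the frame of crate between -0.059 and 0.059 m and y of elbow_mid in the frame of crate between -0.073 and 0.073 m and z of elbow_mid in the frame of crate between 0.043 and 0.052 m and x of lug1_mid in the frame of crate between -0.059 and 0.059 m and y of lug1_mid in the frame of crate between -0.073 and 0.073 m and z of lug1_mid in the frame of crate between 0.05 and 0.059 m and x of lug2_mid in the frame of crate between -0.059 and 0.059 m and y of lug2_mid in the frame of crate between -0.073 and 0.073 m and z of lug2_mid in the frame of crate between 0.05 and 0.059 m and x of lug3_mid in the frame of crate between -0.059 and 0.059 m and y of lug3_mid in the frame of crate between -0.073 and 0.073 m and z of lug3_mid in the frame of crate between 0.05 and 0.059 m and x of offcut1_mid in the frame of bin_mouth between -0.2 and 0.2 m and y of offcut1_mid in the frame of bin_mouth between -0.14 and 0.14 m and z of offcut1_mid in the frame of bin_mouth between -0.125 and -0.01 m and linear speed of each of offcut1, offcut2, offcut3 below 0.03 m/s and x of offcut2_mid in the frame of bin_mouth between -0.2 and 0.2 m and y of offcut2_mid in the frame of bin_mouth between -0.14 and 0.14 m and z of offcut2_mid in the frame of bin_mouth between -0.125 and -0.01 m and x of offcut3_mid in the frame of bin_mouth between -0.2 and 0.2 m and y of offcut3_mid in the frame of bin_mouth between -0.14 and 0.14 m and z of offcut3_mid in the frame of bin_mouth between -0.125 and -0.01 m); the robot touches nothing.
It fails at once if an off-cut was lifted off the bench (its centre more than 50 mm up) (height (world z) of any of offcut1_mid, offcut2_mid, offcut3_mid above 0.05 m).
It fails at once if a bystander was moved more than 30 mm (distance of any of hammer, wrench, spraycan, jar, disc, tape from where it was at the start of the episode above 0.03 m).
Of lug1, lug2, lug3 only 2 to 3 are there at a start; the rules pass over those that are not, and their reading is None.
Of offcut1, offcut2, offcut3 only 2 to 3 are there at a start; the rules pass over those that are not, and their reading is None.
At some moment in a run one of angle, lug1, lug2, lug3 may be knocked a few centimetres aside while the robot is not near it.
It also fails if it takes over 208 s, if anything falls off the work surface, if the arm or the gripper's body presses on something with over 40 N, if the wrist force passes 120 N, or if a joint passes its speed limit or range.

## Working session

There is one attempt and no reset: what is moved stays moved. The work goes in short steps, Python scripts to look and compute and a shell command to move; the robot and the scene stay as the last step left them, time stands still between calls to the robot, and variables do not carry over. Pictures are saved under pics/ and viewed, at most 16 in all, crops included, and the job is handed in when it is done.

```bash
ls; mkdir -p pics; cat > h.py <<'E'
from plant import *
import numpy as np, cv2
from scipy.spatial.transform import Rotation as R
def shot(n):
    m=camera_model(n); p,d=snapshot(n); return m,p,d
def Rm(m):
    a=np.array(m['attitude'],float)
    return a if a.shape==(3,3) else R.from_rotvec(a).as_matrix()
def cloud(m,d):
    h,w=d.shape; f=h/2/np.tan(np.radians(m['vfov']/2))
    v,u=np.mgrid[:h,:w]
    c=np.dstack([(u-m['cx'])/f*d,(v-m['cy'])/f*d,d])
    return c@Rm(m).T+np.array(m['eye'])
def save(n,p): cv2.imwrite('pics/'+n,cv2.cvtColor(p,cv2.COLOR_RGB2BGR))
E
python3 - <<'E'
from h import *
print(sense())
for n in('scene','top','wrist'): print(n,camera_model(n))
m,p,d=shot('top'); save('top0.png',p); np.savez('top0.npz',p=p,d=d); C=cloud(m,d); print(C[::80,::80].round(0).tolist())
m,p,d=shot('scene'); save('scene0.png',p); np.savez('scene0.npz',p=p,d=d)
E
```

```text
pics
{'time': 0.0, 'qpos': array([-1.26399458e+00,  2.87250985e-01,  1.57818172e+00,  6.84046866e-06,
        1.27860116e+00, -1.50015996e-01]), 'qvel': array([-2.91719344e-05, -1.84473481e-04,  7.41871206e-04,  1.27283552e-04,
       -1.70964079e-04, -1.17256021e-03]), 'effort': array([-5.10315749e-04, -4.05983806e+01, -2.92623907e+01, -1.07672797e-04,
        5.77607731e-03,  2.07012767e-07]), 'tool_pos': array([ 297.60859094, -605.30986186,  302.48752489]), 'orientation': array([-3.05762859e+00, -7.10790366e-01,  2.89821924e-04]), 'contact_force': array([ 0.23526721, -0.19131471,  0.38803633]), 'torque': array([ 0.00809625,  0.01647107, -0.03269079]), 'grasp_force': 0.0, 'finger_gap': 85.21353958855545}
scene {'vfov': 53.27441986664905, 'cx': 325.503367202525, 'cy': 196.8173101402266, 'eye': array([1417.66058019,  105.57699001,  955.13732632]), 'attitude': array([-1.73570121, -1.83126274,  0.75046466])}
top {'vfov': 45.39622594559895, 'cx': 320.510361839816, 'cy': 207.98151268920543, 'eye': array([ 227.30694766,   26.12095858, 1643.32804523]), 'attitude': array([-2.14640983,  2.11
[... 508 characters left out ...]
47.0], [1198.0, 407.0, -439.0], [1350.0, 37.0, -749.0], [1359.0, -391.0, -752.0], [1130.0, -644.0, -254.0], [1366.0, -1240.0, -736.0]], [[880.0, 1679.0, -744.0], [888.0, 1270.0, -749.0], [678.0, 587.0, 28.0], [690.0, 313.0, 1.0], [695.0, 29.0, -0.0], [699.0, -256.0, 2.0], [922.0, -799.0, -749.0], [926.0, -1210.0, -740.0]], [[469.0, 1636.0, -763.0], [474.0, 1225.0, -747.0], [401.0, 574.0, 4.0], [405.0, 299.0, 6.0], [410.0, 24.0, 1.0], [413.0, -250.0, 9.0], [437.0, -583.0, -161.0], [500.0, -1135.0, -651.0]], [[113.0, 1204.0, -177.0], [89.0, 1142.0, -658.0], [133.0, 554.0, 4.0], [137.0, 287.0, 4.0], [156.0, 21.0, 298.0], [180.0, -132.0, 695.0], [179.0, -308.0, 633.0], [122.0, -1119.0, -675.0]]]
```

View pics/top0.png

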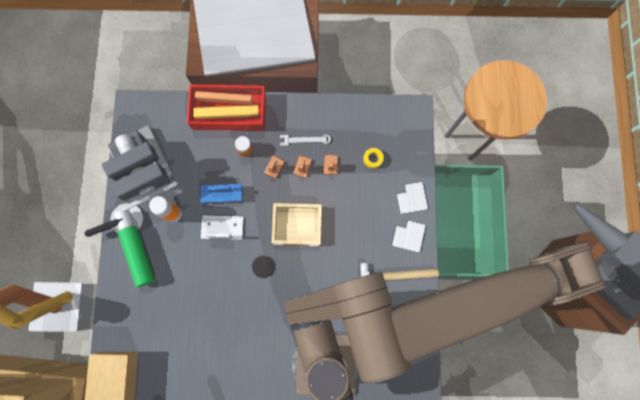

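View pics/scene0.png

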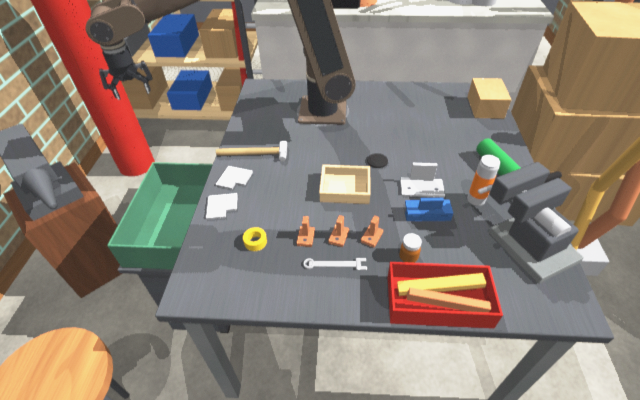

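The top view shows off-cuts at (412,197) and (408,236), lugs at (274,167), (303,167) and (331,164), the elbow at (222,193), the angle at (222,228) and the crate at (297,224). The scene view confirms three lugs and two off-cuts.

```bash
cat >> h.py <<'E'
def ray(m,uv,z):
    uv=np.atleast_2d(np.asarray(uv,float)); f=200/np.tan(np.radians(m['vfov']/2))
    D=np.c_[(uv[:,0]-m['cx'])/f,(uv[:,1]-m['cy'])/f,np.ones(len(uv))]@Rm(m).T
    e=np.array(m['eye']); return e+D*((z-e[2])/D[:,2])[:,None]
E
python3 - <<'E'
from h import *
for n in('top','scene'):
    m=camera_model(n); z=np.load(n+'0.npz'); p,d=z['p'],z['d']; C=cloud(m,d)
    hsv=cv2.cvtColor(p,cv2.COLOR_RGB2HSV); H,S,V=cv2.split(hsv)
    roi=(C[...,2]>-25)&(C[...,0]>330)&(C[...,0]<900)&(C[...,1]>-385)&(C[...,1]<480)
    for name,mk in dict(copper=(H<14)&(S>110)&(V>80),blue=(H>100)&(H<125)&(S>120),white=(S<40)&(V>150),wood=(H>12)&(H<28)&(S>40)&(S<140)&(V>130),yellow=(H>22)&(H<33)&(S>170)).items():
        k,l,st,ce=cv2.connectedComponentsWithStats((mk&roi).astype(np.uint8))
        for i in range(1,k):
            if st[i,4]<25: continue
            P=C[l==i]; uv=np.argwhere(l==i)[:,::-1].astype(np.float32)
            r=cv2.minAreaRect(ray(m,uv,10)[:,:2].astype(np.float32))
            print(n,name,st[i,4],ce[i].round(),'xyz med',np.median(P,0).round(),'lo',np.percentile(P,3,0).round(),'hi',np.percentile(P,97,0).round(),'rect',np.round(r[0]),np.round(r[1]),round(r[2]))
E
```

```text
top copper 425 [227. 101.] xyz med [894. 358.  57.] lo [884. 274.   2.] hi [899. 465.  82.] rect [908. 379.] [ 40. 202.] 3
top copper 1014 [233. 122.] xyz med [805. 335.  24.] lo [800. 231.   1.] hi [885. 471.  73.] rect [825. 350.] [117. 275.] 19
top copper 65 [247. 152.] xyz med [710. 282.  31.] lo [702. 269.   8.] hi [728. 309.  51.] rect [718. 289.] [27. 51.] 33
top copper 210 [274. 167.] xyz med [654. 188.  17.] lo [633. 164.   5.] hi [695. 216.  78.] rect [665. 190.] [43. 66.] 64
top copper 218 [302. 166.] xyz med [659.  90.  17.] lo [637.  67.   7.] hi [698. 116.  77.] rect [669.  91.] [46. 65.] 73
top copper 221 [330. 165.] xyz med [668.  -6.  16.] lo [646. -28.   7.] hi [705.  14.  77.] rect [677.  -9.] [62. 46.] 1
top blue 701 [221. 193.] xyz med [563. 364.  37.] lo [536. 301.  10.] hi [591. 433.  83.] rect [569. 372.] [ 62. 140.] 4
top white 336 [304. 139.] xyz med [769.  94.   7.] lo [749.   1.  -4.] hi [785. 169.  14.] rect [767.  85.] [ 41. 182.] 1
top white 193 [242. 143.] xyz med [730. 297.  75.] lo [708. 274.  -0.] hi [756. 334.  82.] rect [750. 308.] [52. 53.] 48
to
[... 3305 characters left out ...]
 3.  15.] lo [650.  -8.  12.] hi [706.  11.  19.] rect [674.  -0.] [22. 59.] 87
scene wood 77 [343. 236.] xyz med [678. 102.  15.] lo [646.  88.  12.] hi [700. 113.  18.] rect [669. 100.] [19. 59.] 77
scene wood 82 [376. 236.] xyz med [674. 200.  15.] lo [646. 185.  10.] hi [697. 216.  18.] rect [667. 201.] [18. 60.] 65
scene wood 31 [300. 240.] xyz med [697. -25.  15.] lo [684. -33.  11.] hi [704. -17.  18.] rect [691. -25.] [19. 18.] 3
scene wood 293 [436. 294.] xyz med [894. 328.  75.] lo [882. 275.  63.] hi [899. 435.  82.] rect [861. 378.] [192.  21.] 81
scene yellow 358 [254. 239.] xyz med [ 712. -159.   28.] lo [ 677. -189.    6.] hi [ 733. -130.   33.] rect [ 696. -163.] [82. 66.] 12
```

```bash
python3 - <<'E'
import plant; print([n for n in dir(plant) if not n.startswith('_')]); print(getattr(plant,'tip_reach',None))
from h import *
m=camera_model('top'); z=np.load('top0.npz'); p,d=z['p'],z['d']; C=cloud(m,d)
H,S,V=cv2.split(cv2.cvtColor(p,cv2.COLOR_RGB2HSV))
g=(H>55)&(H<90)&(S>80)&(C[...,1]<-340)&(C[...,2]>-70)&(C[...,2]<-35); P=C[g]; print('bin rim',P.min(0),P.max(0),np.percentile(P,[2,98],axis=0))
m2=camera_model('scene');z2=np.load('scene0.npz');C2=cloud(m2,z2['d'])
A=np.r_[C.reshape(-1,3),C2.reshape(-1,3)]
for nm,(x0,x1,y0,y1,zz) in dict(elbow=(520,620,280,450,65),angle=(395,500,280,450,60),lugA=(630,720,140,230,55),lugB=(630,720,50,130,55),lugC=(630,720,-40,30,55)).items():
    q=A[(A[:,0]>x0)&(A[:,0]<x1)&(A[:,1]>y0)&(A[:,1]<y1)&(A[:,2]>zz)&(A[:,2]<90)]; print(nm,len(q),np.median(q,0),np.percentile(q,[5,95],axis=0).round(0).tolist())
E
cat > st.py <<'E'
from h import *
s=sense(); Rt=R.from_rotvec(s['orientation']).as_matrix()
print('t',round(s['time'],2),'tcp',s['tool_pos'].round(1),'yhead',np.degrees(np.arctan2(Rt[1,1],Rt[0,1])).round(2),'zdir',Rt[:,2].round(3),'F',s['contact_force'].round(1),'gap',round(s['finger_gap'],1),'grip',round(s['grasp_force'],1),'q',s['qpos'].round(2))
E
python3 -m handwheel '[[[0.03,0.04,-0.01],[0,0,1.0],0.3],[[0.06,0.08,-0.02],[0,0,2.0],0.3],[[0.09,0.12,-0.04],[0,0,3.0],0.3],[[0.12,0.16,-0.06],[0,0,4.0],0.3],[[0.15,0.20,-0.08],[0,0,5.0],0.3]]'
python3 -m handwheel '[[[0.03,0.04,-0.01],[0,0,1.0],0.3],[[0.06,0.08,-0.02],[0,0,2.0],0.3],[[0.09,0.12,-0.03],[0,0,3.0],0.3],[[0.115,0.16,-0.04],[0,0,3.0],0.3],[[0.115,0.20,-0.05],[0,0,3.0],0.3]]'
python3 st.py
```

```text
['MotionError', 'camera_model', 'hand_in', 'sense', 'snapshot', 'tip_reach']
72.6
bin rim [ 300.48924246 -639.95632943  -69.80420152] [ 697.19729655 -398.80296541  -37.88201807] [[ 300.78818387 -638.44585539  -68.6616291 ]
 [ 696.43081523 -417.22397527  -42.48766084]]
elbow 239 [575.31292445 366.27689414  78.6671551 ] [[568.0, 334.0, 66.0], [580.0, 397.0, 84.0]]
angle 249 [415.17517956 360.52623718  77.69863347] [[410.0, 326.0, 62.0], [419.0, 397.0, 83.0]]
lugA 124 [658.55812716 192.40161475  73.43856816] [[644.0, 182.0, 59.0], [670.0, 203.0, 78.0]]
lugB 122 [662.59704472  92.26666329  73.68073552] [[647.0, 83.0, 58.0], [673.0, 101.0, 77.0]]
lugC 111 [670.73024536  -8.71575404  73.1053621 ] [[655.0, -17.0, 59.0], [681.0, -2.0, 78.0]]
time: 0.6
tool_pos: [440.9, -414.0, 227.9]
orientation: [-2.627, -1.722, -0.0]
contact_force: [0.9, -0.6, -0.2]
finger_gap: 55.2
grasp_force: 0.0
time: 1.1
tool_pos: [557.3, -213.9, 178.6]
orientation: [2.215, 2.225, 0.001]
contact_force: [0.8, -0.5, -0.3]
finger_gap: 55.4
grasp_force: 0.0
t 1.1 tcp [ 557.3 -213.9  178.6] yhead 0.26 zdir [ 0.002 -0.    -1.   ] F [ 0.8 -0.5 -0.3] gap 55.4 grip 0.0 q [-0.54  0.25  1.87  0.    1.02 -0.54]
```

```bash
python3 -m handwheel '[[[0.005,0.01,-0.04],[0,0,0],0.3],[[0.005,0.01,-0.08],[0,0,0],0.3],[[0.005,0.01,-0.096],[0,0,0],0.3],[[0.005,0.01,-0.101],[0,0,0],0.3],[[0.005,0.01,-0.101],[0,0,0],0.3]]'
python3 - <<'E'
from h import *
m,p,d=shot('wrist'); save('w1.png',p)
E
python3 st.py
```

```text
time: 1.6
tool_pos: [560.3, -206.3, 78.0]
orientation: [-2.219, -2.224, 0.0]
contact_force: [0.9, 0.6, 0.6]
finger_gap: 55.5
grasp_force: 0.0
t 1.65 tcp [ 561.  -206.8   79.3] yhead 0.12 zdir [ 0.002 -0.001 -1.   ] F [ 0.3 -0.1  0.3] gap 55.2 grip 0.0 q [-0.52  0.4   1.89  0.    0.85 -0.52]
```

View pics/w1.png

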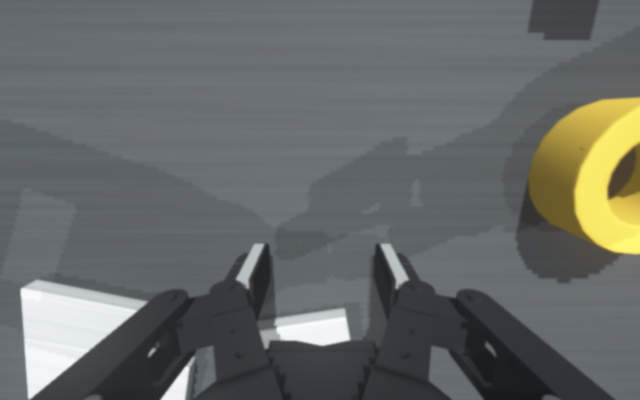

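Wrist view: the tape is at (610,170), A's near edge lies between the fingers at (310,318), and B is at lower left (90,320). The fingers are behind A and clear to push.

```bash
python3 -m handwheel '[[[0,0,-0.003],[0,0,0],0.3],[[0,-0.02,-0.003],[0,0,0],0.3],[[0,-0.04,-0.003],[0,0,0],0.3],[[0,-0.065,-0.003],[0,0,0],0.3],[[0,-0.09,-0.003],[0,0,0],0.3]]'
python3 -m handwheel '[[[0,-0.025,0],[0,0,0],0.3],[[0,-0.05,0],[0,0,0],0.3],[[0,-0.075,0],[0,0,0],0.3],[[0,-0.1,0],[0,0,0],0.3],[[0,-0.11,0.0],[0,0,0],0.3]]'
python3 st.py
python3 -m handwheel '[[[0,0,0.04],[0,0,0],0.3],[[-0.03,0.04,0.06],[0,0,0],0.3],[[-0.06,0.08,0.06],[0,0,0],0.3],[[-0.09,0.12,0.06],[0,0,0],0.3],[[-0.12,0.16,0.06],[0,0,0],0.3]]'
python3 - <<'E'
from h import *
m,p,d=shot('top'); save('t2.png',p[130:300,340:540].repeat(3,0).repeat(3,1))
E
python3 st.py
```

```text
time: 2.15
tool_pos: [560.2, -297.8, 75.9]
orientation: [-2.219, -2.223, -0.002]
contact_force: [0.0, 3.1, 3.0]
finger_gap: 55.5
grasp_force: 1.7
time: 2.65
tool_pos: [559.8, -410.3, 76.2]
orientation: [2.219, 2.219, -0.001]
contact_force: [-0.5, 0.2, 0.1]
finger_gap: 55.5
grasp_force: 0.0
t 2.65 tcp [ 559.8 -410.3   76.2] yhead -0.0 zdir [ 0.002 -0.003 -1.   ] F [-0.5  0.2  0.1] gap 55.5 grip 0.0 q [-0.78  0.57  1.64 -0.    0.92 -0.78]
time: 3.15
tool_pos: [441.2, -248.0, 135.4]
orientation: [2.218, 2.223, 0.0]
contact_force: [-0.3, 0.4, 0.0]
finger_gap: 55.6
grasp_force: 0.0
t 3.2 tcp [ 433.9 -239.4  130.4] yhead 0.24 zdir [-0.012  0.012 -1.   ] F [-2.3  6.7 -5.2] gap 55.7 grip 0.0 q [-0.71  0.12  2.12  0.    0.91 -0.71]
```

View pics/t2.png

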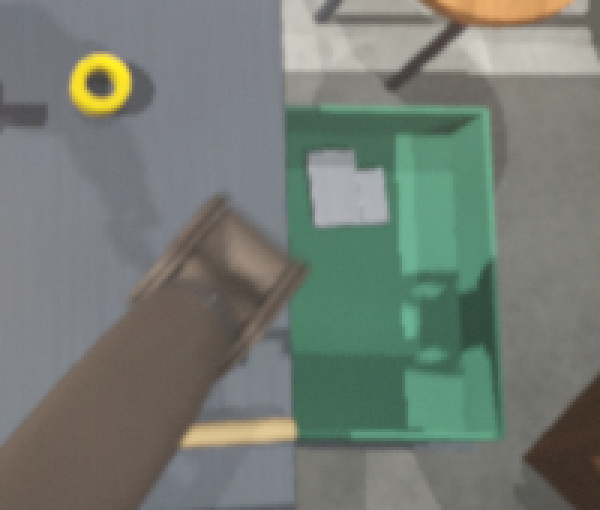

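Off-cut A lies flat in the bin at (347,188) in the crop. Now B.

```bash
python3 -m handwheel '[[[-0.002,0.03,0],[0,0,0],0.3],[[-0.002,0.048,-0.01],[0,0,0],0.3],[[-0.002,0.05,-0.035],[0,0,0],0.3],[[-0.002,0.05,-0.056],[0,0,0],0.3],[[-0.002,0.05,-0.06],[0,0,0],0.3]]'
python3 -m handwheel '[[[0,0,0],[0,0,0],0.3],[[0,-0.02,0],[0,0,0],0.3],[[0,-0.04,0],[0,0,0],0.3],[[0,-0.065,0],[0,0,0],0.3],[[0,-0.09,0],[0,0,0],0.3]]'
python3 -m handwheel '[[[0,-0.025,0],[0,0,0],0.3],[[0,-0.05,0],[0,0,0],0.3],[[0,-0.075,0],[0,0,0],0.3],[[0,-0.1,0],[0,0,0],0.3],[[0,-0.12,0.0],[0,0,0],0.3]]'
python3 st.py
python3 -m handwheel '[[[0,0,0.04],[0,0,0],0.3],[[0.03,0.02,0.08],[0,0,0],0.3],[[0.06,0.04,0.12],[0,0,0],0.3],[[0.09,0.07,0.14],[0,0,0],0.3],[[0.09,0.11,0.17],[0,0,0],1]]'
python3 st.py
```

```text
time: 3.7
tool_pos: [439.5, -198.0, 72.5]
orientation: [-2.215, -2.222, 0.001]
contact_force: [0.2, -0.0, -0.6]
finger_gap: 55.4
grasp_force: 0.0
time: 4.2
tool_pos: [440.9, -289.9, 76.1]
orientation: [2.218, 2.224, 0.001]
contact_force: [-0.6, 2.3, 0.5]
finger_gap: 55.7
grasp_force: 0.7
time: 4.7
tool_pos: [441.0, -411.4, 76.7]
orientation: [2.216, 2.221, -0.001]
contact_force: [1.0, 0.5, 1.0]
finger_gap: 55.5
grasp_force: 0.0
t 4.7 tcp [ 441.  -411.4   76.7] yhead 0.13 zdir [ 0.002 -0.003 -1.   ] F [1.  0.5 1. ] gap 55.5 grip 0.0 q [-0.92  0.41  1.88 -0.    0.85 -0.92]
time: 5.2
tool_pos: [533.0, -301.6, 246.1]
orientation: [2.215, 2.221, 0.002]
contact_force: [-0.3, -0.7, 0.1]
finger_gap: 68.3
grasp_force: 0.0
t 5.2 tcp [ 533.  -301.6  246.1] yhead 0.15 zdir [ 0.004 -0.003 -1.   ] F [-0.3 -0.7  0.1] gap 68.3 grip 0.0 q [-0.68  0.2   1.79  0.    1.15 -0.68]
```

```bash
python3 -m handwheel '[[[0,0.045,0.02],[0,0,0],1],[[0,0.09,0.04],[0,0,0],1],[[0,0.135,0.06],[0,0,0],1],[[0,0.18,0.08],[0,0,0],1],[[0,0.225,0.1],[0,0,0],1]]'
python3 -m handwheel '[[[0,0.05,0],[0,0,0],1],[[0,0.1,0],[0,0,0],1],[[0,0.15,0],[0,0,0],1],[[0,0.2,0],[0,0,0],1],[[0,0.2,0],[0,0,0],1]]' >/dev/null
python3 -m handwheel '[[[0,0,0],[0,0,0],1],[[0,0,0],[0,0,0],1]]' > /dev/null
python3 - <<'E'
from h import *
m,p,d=shot('wrist'); save('w3.png',p); print(m); np.savez('w3.npz',p=p,d=d,eye=m['eye'],att=m['attitude'])
m,p,d=shot('top'); save('t3.png',p[150:300,420:540].repeat(3,0).repeat(3,1))
E
python3 st.py
```

```text
time: 5.7
tool_pos: [530.3, -74.8, 345.7]
orientation: [2.217, 2.222, 0.002]
contact_force: [0.4, 0.3, -0.4]
finger_gap: 85.3
grasp_force: 0.0
{'vfov': 69.28110113444187, 'cx': 321.8365114190653, 'cy': 201.69620049225338, 'eye': array([530.71894081, 196.96414716, 414.34701936]), 'attitude': array([2.84696496e+00, 2.55659718e-03, 2.79625826e-03])}
t 6.5 tcp [530.6 122.4 343.4] yhead 0.05 zdir [ 0.001 -0.    -1.   ] F [ 0.2 -0.6  0.3] gap 85.2 grip 0.0 q [ 0.04 -0.03  1.86 -0.    1.32  0.04]
```

View pics/w3.png

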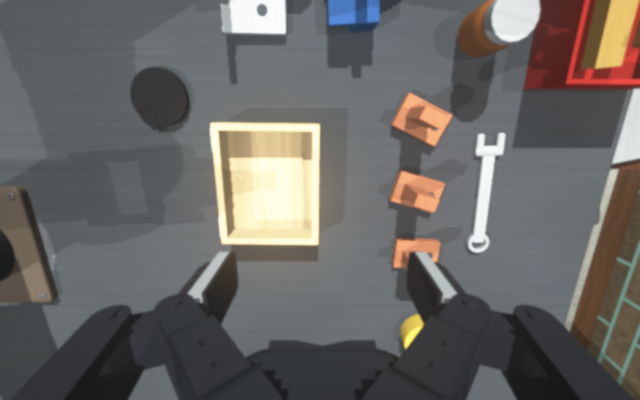

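View pics/t3.png

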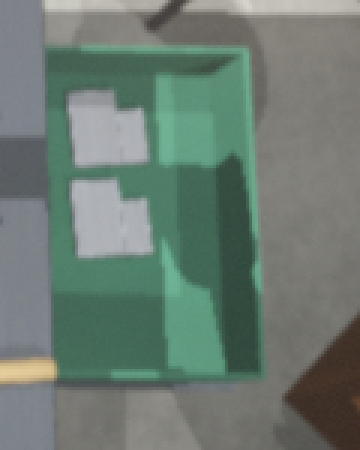

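Both off-cuts lie in the bin, at (107,127) and (110,218) in the crop. The wrist view shows the crate rim at (212–320, 123–243) and lug tangs near (428,120), (422,190) and (418,248). Angle and elbow are cut off at the top.

```bash
python3 -m handwheel '[[[-0.02,0.05,0],[0,0,0],1],[[-0.04,0.1,0],[0,0,0],1],[[-0.05,0.14,0],[0,0,0],1],[[-0.05,0.14,0],[0,0,0],1],[[-0.05,0.14,0],[0,0,0],1]]' >/dev/null
cat > meas.py <<'E'
from h import *
import sys
def masks(p):
    H,S,V=cv2.split(cv2.cvtColor(p,cv2.COLOR_RGB2HSV))
    return dict(copper=(H<13)&(S>115)&(V>60),blue=(H>100)&(H<125)&(S>120)&(V>40),wood=(H>10)&(H<30)&(S>40)&(S<150)&(V>120),white=(S<45)&(V>130))
def comps(mk,amin):
    k,l,st,ce=cv2.connectedComponentsWithStats(mk.astype(np.uint8))
    return [(l==i,ce[i]) for i in range(1,k) if st[i,4]>amin]
def rect(P):
    c,s,a=cv2.minAreaRect(P[:,:2].astype(np.float32))
    if s[0]>s[1]: s=(s[1],s[0]); a+=90
    # a = heading of the short side... long side = a+90
    a=(a+45)%90-45 if False else a
    return np.round(c,1),np.round(s,1),round((a+90)%180-90,2)
def slab(C,mk,z0,z1):
    mk=mk&(C[...,2]>z0)&(C[...,2]<z1); return mk
def report(m,p,d):
    C=cloud(m,d); f=200/np.tan(np.radians(m['vfov']/2))
    M=masks(p); h=np.mgrid[:400,:640]; UV=np.dstack([h[1],h[0]])
    def show(name,mk,z0,z1,zp,amin=60):
        for c,ce in comps(slab(C,mk,z0,z1),amin):
            q=ray(m,UV[c],zp); q2=C[c]
            if abs(q[:,1].mean()-220)>330 or q[:,0].mean()>760: continue
            print(name,len(q),'px',ce.round(),'zmed',np.median(q2[:,2]).round(1),'rect(c,size,shortdir)',*rect(q),'mean',q.mean(0)[:2].round(1))
    show('rim44',M['wood'],37,52,44,300)
    show('tang74',M['copper'],66,84,74,30)
    show('base14',M['copper'],8,20,14,100)
    show('elbow36',M['blue'],28,44,36,300)
    show('elbow80',M['blue'],72,90,80,100)
    show('angle80',M['white'],72,90,80,100)
    show('angle10',M['white'],4,16,10,400)
E
python3 - <<'E'
from meas import *
m0=camera_model('wrist'); z=np.load('w3.npz'); m0['eye']=z['eye']; m0['attitude']=z['att']; report(m0,z['p'],z['d'])
print()
m,p,d=shot('wrist'); save('w4.png',p); report(m,p,d)
E
```

```text
rim44 839 px [236. 199.] zmed 43.7 rect(c,size,shortdir) [454.8 104.3] [127.6 148.4] -0.45 mean [417.3  86.3]
tang74 232 px [428. 117.] zmed 74.1 rect(c,size,shortdir) [654.7 194.2] [16.8 30. ] 65.45 mean [651.7 194. ]
tang74 302 px [424. 201.] zmed 74.4 rect(c,size,shortdir) [658.2  94.2] [17.1 30.8] 73.84 mean [657.4  94.3]
base14 153 px [465.  41.] zmed 15.3 rect(c,size,shortdir) [710.2 285.6] [19.  48.8] 26.24 mean [707.9 284. ]
base14 945 px [418. 122.] zmed 14.4 rect(c,size,shortdir) [663.7 189.9] [44.9 66.7] 64.76 mean [659.3 187.2]
base14 813 px [415. 187.] zmed 14.5 rect(c,size,shortdir) [667.4  91.1] [45.4 67.4] 74.07 mean [663.9  97.5]
base14 692 px [413. 249.] zmed 14.5 rect(c,size,shortdir) [675.3  -6.6] [46.2 66.8] 87.77 mean [671.1   0.7]
elbow36 1283 px [353.  12.] zmed 36.3 rect(c,size,shortdir) [566.3 307.5] [24.9 58.7] -89.85 mean [566.1 308. ]
angle80 1705 px [514.  18.] zmed 75.5 rect(c,size,shortdir) [725.7 287.3] [37.5 48.4] -89.85 mean [725.6 289.9]
angle10 2106 px [253.  17.] zmed 10.3 rect(c,size,shortdir) [447.1 309.8] [36.4 78.9] -89.86 mean [447.5 310.2]

[... 733 characters left out ...]
18.5 46.6] 42.04 mean [690.5 100.9]
elbow36 4562 px [385.  85.] zmed 36.5 rect(c,size,shortdir) [562.6 366.8] [ 58.4 139.7] 3.48 mean [557.4 370.1]
elbow80 898 px [407.  83.] zmed 80.3 rect(c,size,shortdir) [571.9 367.4] [14.  69.8] 3.24 mean [571.9 368.6]
angle80 838 px [260.  86.] zmed 80.2 rect(c,size,shortdir) [414.2 363.9] [11.4 79.4] -0.93 mean [414.2 365.2]
angle80 1468 px [534. 152.] zmed 75.5 rect(c,size,shortdir) [724.3 296.1] [48.4 48.4] -77.85 mean [724.2 296.4]
angle10 6175 px [298.  89.] zmed 10.4 rect(c,size,shortdir) [447.4 363.3] [ 77.8 139.8] -0.95 mean [449.9 366.5]
angle10 1977 px [311. 275.] zmed 8.7 rect(c,size,shortdir) [465.   91.9] [69.2 87.7] 0.17 mean [464.   93.7]
```

View pics/w4.png

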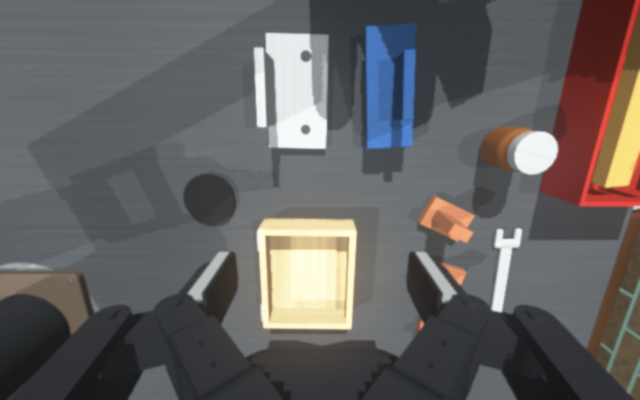

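Angle upright top centre is at (414.2, 363.9) with yaw −0.9°. The elbow grip plate is at (571.9, 367.4) with yaw 3.3°. I'm moving over the angle while computing the crate.

```bash
python3 -m handwheel '[[[-0.02,0.04,-0.02],[0,0,0],1],[[-0.04,0.08,-0.05],[0,0,0],1],[[-0.066,0.102,-0.08],[0,0,-0.1],1],[[-0.066,0.102,-0.12],[0,0,-0.1],1],[[-0.066,0.102,-0.12],[0,0,-0.1],1]]' >/dev/null
python3 st.py
python3 - <<'E'
from meas import *
m0=camera_model('wrist'); z=np.load('w3.npz'); m0['eye']=z['eye']; m0['attitude']=z['att']
C=cloud(m0,z['d']); mk=(C[...,2]>39)&(C[...,2]<50)&(C[...,0]>375)&(C[...,0]<550)&(C[...,1]>5)&(C[...,1]<205)
uv=np.argwhere(mk)[:,::-1]; q=ray(m0,uv,44); print('crate rim',rect(q),len(q))
M=cv2.morphologyEx(mk.astype(np.uint8),cv2.MORPH_CLOSE,np.ones((3,3)))
cs,h=cv2.findContours(M,cv2.RETR_CCOMP,cv2.CHAIN_APPROX_NONE)
for c,hh in zip(cs,h[0]):
    if len(c)>80: print(hh[3],rect(ray(m0,c[:,0],44)))
E
```

```text
t 7.55 tcp [411.8 363.  216.8] yhead -0.7 zdir [-0.011 -0.007 -1.   ] F [-0.5 -0.6 -0.9] gap 85.3 grip 0.0 q [ 0.54  0.1   1.96 -0.    1.09  0.55]
crate rim (array([458.9, 104.6]), array([134.7, 162.5]), -0.76) 2889
-1 (array([458.9, 104.6]), array([134.7, 162.5]), -0.76)
0 (array([459.7, 105.8]), array([117.8, 146.1]), -0.45)
```

```bash
python3 -m handwheel '[[[0,0,-0.04],[0,0,0],1],[[0,0,-0.08],[0,0,0],1],[[0,0,-0.105],[0,0,0],1],[[0,0,-0.105],[0,0,0],1],[[0,0,-0.105],[0,0,0],1]]' >/dev/null
python3 st.py
python3 -m handwheel '[[[0,0,0],[0,0,0],-1],[[0,0,0],[0,0,0],-1],[[0,0,0],[0,0,0],-1],[[0,0,0],[0,0,0],-1],[[0,0,0],[0,0,0],-1]]' 60 >/dev/null
python3 -m handwheel '[[[0,0,0],[0,0,0],-1],[[0,0,0],[0,0,0],-1],[[0,0,0],[0,0,0],-1],[[0,0,0],[0,0,0],-1],[[0,0,0],[0,0,0],-1]]' >/dev/null
python3 st.py
```

```text
t 8.05 tcp [416.3 365.3 119.9] yhead -0.77 zdir [ 0.002  0.001 -1.   ] F [ 0.8 -0.8  0.6] gap 85.3 grip 0.0 q [ 0.54  0.25  1.99 -0.    0.9   0.55]
t 9.05 tcp [414.3 366.  118.5] yhead -0.62 zdir [ 0.  0. -1.] F [-2.6 -0.2  5.9] gap 9.2 grip 59.7 q [0.54 0.25 2.   0.   0.89 0.55]
```

```bash
python3 -m handwheel '[[[0,0,0.01],[0,0,0],-1],[[0,0,0.04],[0,0,0],-1],[[0,0,0.08],[0,0,0],-1],[[0.005,-0.03,0.08],[0,0,0],-1],[[0.01,-0.07,0.08],[0,0,0],-1]]' >/dev/null
python3 -m handwheel '[[[0.005,-0.045,0],[0,0,0],-1],[[0.005,-0.09,0],[0,0,0],-1],[[0.002,-0.13,0],[0,0,0],-1],[[-0.005,-0.165,0],[0,0,0],-1],[[-0.011,-0.188,0],[0,0,0],-1]]' >/dev/null
python3 st.py
python3 -m handwheel '[[[-0.005,0,0],[0,0,0],-1],[[-0.005,0,0],[0,0,0],-1],[[-0.005,0,0],[0,0,0],-1],[[-0.005,0,0],[0,0,0],-1],[[-0.005,0,0],[0,0,0],-1]]' >/dev/null
python3 st.py
python3 - <<'E'
from meas import *
m,p,d=shot('wrist'); save('w5.png',p); report(m,p,d)
E
```

```text
t 10.05 tcp [411.8 105.7 196.9] yhead -0.72 zdir [-0.002 -0.001 -1.   ] F [ 0.5 -0.5 -3.9] gap 9.5 grip 58.9 q [ 0.01 -0.16  2.26 -0.    1.05  0.02]
t 10.55 tcp [408.4 108.5 198. ] yhead -0.55 zdir [-0.  0. -1.] F [ 0.6  0.8 -4.2] gap 9.4 grip 58.9 q [ 0.02 -0.17  2.26  0.    1.05  0.03]
rim44 3126 px [437. 160.] zmed 44.3 rect(c,size,shortdir) [459.7 104.8] [134.2 161.2] -0.55 mean [499.5 144.4]
rim44 877 px [306. 187.] zmed 44.5 rect(c,size,shortdir) [396.5 129.9] [ 7.8 96.7] -1.18 mean [396.6 126.1]
tang74 55 px [637. 235.] zmed 67.7 rect(c,size,shortdir) [636.8  96.3] [ 4.9 10.7] 17.07 mean [638.   96.1]
tang74 668 px [624. 346.] zmed 73.9 rect(c,size,shortdir) [658.4  -4.4] [23.5 31.3] 89.43 mean [658.2  -4.1]
base14 2760 px [611. 101.] zmed 14.4 rect(c,size,shortdir) [660.7 190.4] [47.  69.4] 64.59 mean [649.8 190.3]
base14 2432 px [593. 211.] zmed 14.6 rect(c,size,shortdir) [665.4  91.4] [44.8 72.3] 74.23 mean [660.5  94. ]
base14 1851 px [577. 298.] zmed 14.5 rect(c,size,shortdir) [673.3  -5.9] [48.2 72.2] 88.46 mean [ 6.685e+02 -3.000e-01]
angle80 7147 px [385. 191.] zmed 89.6 rect(c,size,shortdir) [444.5 117.2] [ 81.5 117.7] -0.56 mean [451.5 130.8]
angle80 121 px [340. 227.] zmed 89.7 rect(c,size,shortdir) [421.  106.4] [10.7 22.2] 23.43 mean [421.8 106.5]
```

View pics/w5.png

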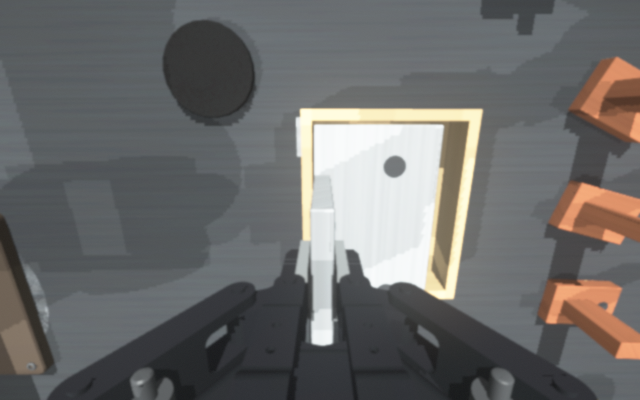

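The angle's foot (white, z≈90) is centred over the crate opening, with its edges inside the rim at (302–480, 110–298). Centre measured at y≈106.4 against a target of 105.5. Lowering.

```bash
python3 -m handwheel '[[[0,-0.001,-0.02],[0,0,0],-1],[[0,-0.001,-0.035],[0,0,0],-1],[[0,-0.001,-0.05],[0,0,0],-1],[[0,-0.001,-0.06],[0,0,0],-1],[[0,-0.001,-0.067],[0,0,0],-1]]' >/dev/null
python3 st.py
python3 -m handwheel '[[[0,0,-0.002],[0,0,0],-1],[[0,0,-0.004],[0,0,0],-1],[[0,0,-0.005],[0,0,0],-1],[[0,0,-0.005],[0,0,0],-1],[[0,0,-0.005],[0,0,0],-1]]' >/dev/null
python3 st.py
```

```text
t 11.1 tcp [408.1 107.  130.3] yhead -0.6 zdir [-0.001 -0.    -1.   ] F [ 0.3 -0.3 -4.2] gap 9.1 grip 58.8 q [ 0.02 -0.05  2.3   0.    0.89  0.03]
t 11.6 tcp [408.5 106.8 126.5] yhead -0.63 zdir [ 0.001 -0.    -1.   ] F [ 0.6  0.4 -2.7] gap 9.0 grip 59.0 q [ 0.01 -0.04  2.3  -0.    0.88  0.03]
```

```bash
python3 -m handwheel '[[[0,0,0],[0,0,0],0],[[0,0,0],[0,0,0],0],[[0,0,0.0],[0,0,0],0],[[0,0,0.03],[0,0,0],0],[[0,0,0.08],[0,0,0],0]]' >/dev/null
python3 -m handwheel '[[[0.03,0.01,0.03],[0,0,1],1],[[0.07,0.03,0.05],[0,0,2],1],[[0.11,0.04,0.05],[0,0,3],1],[[0.15,0.05,0.05],[0,0,4],1],[[0.19,0.07,0.05],[0,0,5],1]]' >/dev/null
python3 -m handwheel '[[[0.03,0.01,0],[0,0,1],1],[[0.052,0.018,-0.02],[0,0,2],1],[[0.052,0.018,-0.03],[0,0,3.1],1],[[0.052,0.018,-0.03],[0,0,3.1],1],[[0.052,0.018,-0.03],[0,0,3.1],1]]' >/dev/null
python3 st.py
python3 - <<'E'
from meas import *
m,p,d=shot('wrist'); save('w6.png',p); report(m,p,d)
E
```

```text
t 13.1 tcp [650.1 194.8 226. ] yhead 64.0 zdir [-0. -0. -1.] F [-0.8  0.1 -0.1] gap 85.6 grip 0.0 q [ 0.14  0.36  1.63 -0.    1.15 -0.98]
rim44 5227 px [122.  88.] zmed 44.3 rect(c,size,shortdir) [472.2 104.7] [111.9 163.9] -0.63 mean [494.8  88.4]
tang74 678 px [324. 214.] zmed 74.4 rect(c,size,shortdir) [654.9 194.1] [15.5 29.4] 64.63 mean [654.7 194.4]
tang74 75 px [214. 254.] zmed 73.5 rect(c,size,shortdir) [646.1  97.2] [ 6.3 20.1] 5.39 mean [646.1  95.4]
tang74 163 px [133. 305.] zmed 70.8 rect(c,size,shortdir) [658.    1.4] [12.7 14.8] 87.72 mean [657.9   2. ]
base14 1826 px [324. 200.] zmed 14.5 rect(c,size,shortdir) [664.  190.1] [44.3 66.8] 64.91 mean [660.7 191.9]
base14 172 px [426. 201.] zmed 15.5 rect(c,size,shortdir) [709.1 287. ] [17.8 47.8] 22.14 mean [706.9 285.5]
base14 1492 px [247. 240.] zmed 14.5 rect(c,size,shortdir) [667.6  91.5] [46.7 67.6] 74.35 mean [664.6  99.1]
base14 895 px [166. 272.] zmed 14.6 rect(c,size,shortdir) [663.9  -5.9] [43.3 49.3] -2.14 mean [ 6.582e+02 -4.000e-01]
elbow36 6845 px [438.  33.] zmed 36.4 rect(c,size,shortdir) [563.7 360.9] [ 57.4 133. ] 3.46 mean [569.8 337.6]
elbow80 1187 px [482.  16.] zmed 80.2 rect(c,size,shortdir) [574.1 351.9] [11.9 47.3] 3.51 mean [574.9 348.1]
angle80 2546 px [471. 239.] zmed 75.4 rect(c,size,shortdir) [725.2 293.2] [47.7 47.9] 27.75 mean [724.8 293.5]
```

View pics/w6.png

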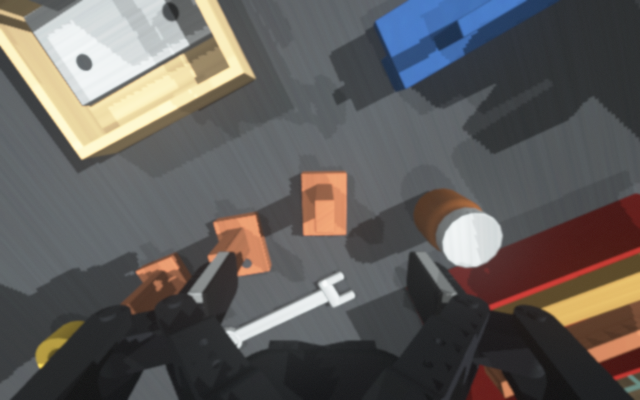

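The angle's foot sits in the crate (upper left). Lug A's tang is at (324,214), measured (655,194.2) with heading 64.6. The jar is at (470,240), so I'll narrow the opening.

```bash
python3 -m handwheel '[[[0.005,-0.001,-0.02],[0,0,0.1],0],[[0.005,-0.001,-0.05],[0,0,0.1],0],[[0.005,-0.001,-0.09],[0,0,0.1],0],[[0.005,-0.001,-0.12],[0,0,0.1],0],[[0.005,-0.001,-0.12],[0,0,0.1],0]]' >/dev/null
python3 st.py
python3 -m handwheel '[[[0,0,0],[0,0,0],-1],[[0,0,0],[0,0,0],-1],[[0,0,0],[0,0,0],-1],[[0,0,0],[0,0,0],-1],[[0,0,0],[0,0,0],-1]]' 60 >/dev/null
python3 -m handwheel '[[[0,0,0],[0,0,0],-1],[[0,0,0],[0,0,0],-1],[[0,0,0],[0,0,0],-1]]' >/dev/null
python3 st.py
```

```text
t 13.65 tcp [651.4 193.   99.4] yhead 64.92 zdir [-0.011 -0.002 -1.   ] F [-1.6  0.  -0.5] gap 42.6 grip 0.0 q [ 0.14  0.52  1.67 -0.    0.96 -0.99]
t 14.45 tcp [656.6 193.9 108.5] yhead 64.97 zdir [ 0.004  0.    -1.   ] F [-0.1 -1.2  6. ] gap 15.0 grip 61.9 q [ 0.14  0.51  1.66 -0.    0.96 -0.99]
```

```bash
python3 -m handwheel '[[[0,0,0.02],[0,0,0],-1],[[0,0,0.06],[0,0,0],-1],[[-0.03,-0.005,0.075],[0,0,0.5],-1],[[-0.07,-0.015,0.075],[0,0,1.0],-1],[[-0.11,-0.025,0.075],[0,0,2.0],-1]]' >/dev/null
python3 -m handwheel '[[[-0.04,-0.006,0],[0,0,0.5],-1],[[-0.07,-0.012,0],[0,0,1.05],-1],[[-0.095,-0.016,0],[0,0,1.05],-1],[[-0.103,-0.016,0],[0,0,1.05],-1],[[-0.103,-0.016,0],[0,0,1.05],-1]]' >/dev/null
python3 -m handwheel '[[[0,0,0],[0,0,0],-1],[[0,0,0],[0,0,0],-1]]' >/dev/null
python3 st.py
python3 - <<'E'
from meas import *
m,p,d=shot('wrist'); save('w7.png',p); report(m,p,d); np.savez('w7.npz',p=p,d=d,eye=m['eye'],att=m['attitude'])
E
```

```text
t 15.65 tcp [443.4 152.9 181.3] yhead 89.36 zdir [ 0.001  0.    -1.   ] F [ 0.  -0.  -5.2] gap 15.3 grip 60.4 q [ 0.12 -0.03  2.17  0.    1.   -1.44]
rim44 1495 px [163. 221.] zmed 43.4 rect(c,size,shortdir) [456.1  32.5] [ 22.  130.3] -83.0 mean [448.9  31.1]
rim44 453 px [266. 148.] zmed 44.2 rect(c,size,shortdir) [392.8 118.2] [  1.4 135. ] -0.64 mean [392.8 114.1]
tang74 40 px [346. 198.] zmed 82.3 rect(c,size,shortdir) [421.7 167.7] [ 1.3 13.4] -0.64 mean [421.5 168.5]
elbow36 6425 px [569. 323.] zmed 36.3 rect(c,size,shortdir) [555.7 363.8] [ 61.4 147.7] -0.62 mean [550.7 372.2]
elbow80 1145 px [612. 380.] zmed 79.4 rect(c,size,shortdir) [567.8 368.6] [22.1 54.4] 3.41 mean [567.1 372.6]
angle80 2929 px [239. 181.] zmed 88.3 rect(c,size,shortdir) [408.6 102.4] [13.7 84.1] -0.64 mean [408.7 102.9]
angle10 953 px [244. 256.] zmed 8.6 rect(c,size,shortdir) [494.7  80.2] [15.4 65.6] -0.62 mean [495.3  80.1]
```

View pics/w7.png

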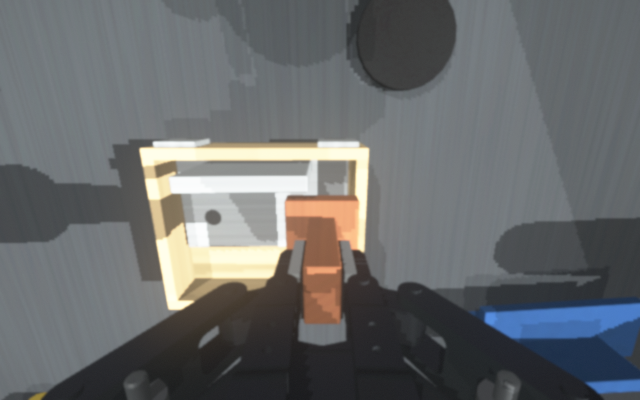

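The lug base is at (286–357, 196) above the foot plate, left of the crate's right-hand (+y) wall; the angle upright is at (170–308, 183). Computing edges at their true heights.

```bash
cat > edge.py <<'E'
from meas import *
def edges(m,p,d,zb):
    C=cloud(m,d); M=masks(p); h=np.mgrid[:400,:640]; UV=np.dstack([h[1],h[0]])
    mk=M['copper']&(abs(C[...,2]-zb)<7)&(C[...,0]<520); mk=comps(mk,200)
    for c,ce in mk:
        q=ray(m,UV[c],zb); print('base',ce.round(),'rect',rect(q),'x1..99',np.percentile(q[:,0],[1,99]).round(1),'y',np.percentile(q[:,1],[1,99]).round(1))
    up=(C[...,2]>82)&(C[...,2]<95)&(C[...,0]<420)&(C[...,0]>395)&M['white']
    q=ray(m,UV[up],88); print('upright',rect(q))
    zz=C[...,2]; wall=(zz>39)&(zz<50)&(C[...,0]>380)&(C[...,0]<540)&(C[...,1]>10)&(C[...,1]<200)
    q=ray(m,UV[wall],44); print('rim',np.percentile(q,[1,99],axis=0)[:,:2].round(1).tolist())
    fo=(abs(zz-18)<3)&(C[...,0]>405)&(C[...,0]<490)&(C[...,1]>30)&(C[...,1]<180); q=ray(m,UV[fo],18); print('foot',np.percentile(q,[1,99],axis=0)[:,:2].round(1).tolist())
E
python3 - <<'E'
from edge import *
m=camera_model('wrist'); z=np.load('w7.npz'); m['eye']=z['eye'];m['attitude']=z['att']; print(m['eye']); edges(m,z['p'],z['d'],87)
E
```

```text
[370.04854256 153.95923298 251.80616871]
base [320. 215.] rect (array([433.4, 152.9]), array([31.3, 44. ]), 3.09) x1..99 [417.9 447.3] y [132.3 173. ]
upright (array([410.7, 104.8]), array([17.4, 80.1]), -0.64)
rim [[391.8, 23.2], [521.7, 185.3]]
foot [[406.0, 30.5], [480.8, 173.2]]
```

```bash
python3 -m handwheel '[[[-0.0025,0,-0.01],[0,0,0],-1],[[-0.0025,0,-0.025],[0,0,0],-1],[[-0.0025,0,-0.04],[0,0,0],-1],[[-0.0025,0,-0.05],[0,0,0],-1],[[-0.0025,0,-0.05],[0,0,0],-1]]' >/dev/null
python3 st.py
python3 -m handwheel '[[[0,0,-0.002],[0,0,0],-1],[[0,0,-0.004],[0,0,0],-1],[[0,0,-0.005],[0,0,0],-1],[[0,0,-0.0055],[0,0,0],-1],[[0,0,-0.0055],[0,0,0],-1]]' >/dev/null
python3 st.py
```

```text
t 16.2 tcp [438.8 152.6 129. ] yhead 89.37 zdir [-0.004 -0.    -1.   ] F [-0.3  1.  -4.5] gap 15.1 grip 60.5 q [ 0.12  0.05  2.2  -0.    0.89 -1.44]
t 16.7 tcp [440.1 152.9 126.5] yhead 89.38 zdir [ 0.001 -0.    -1.   ] F [-2.6 -0.6  2.8] gap 15.3 grip 61.4 q [ 0.12  0.06  2.2  -0.    0.88 -1.44]
```

```bash
python3 -m handwheel '[[[0,0,0],[0,0,0],-0.2],[[0,0,0],[0,0,0],-0.2],[[0,0,0.0],[0,0,0],-0.2],[[0,0,0.03],[0,0,0],-0.2],[[0,0,0.075],[0,0,0],-0.2]]' >/dev/null
python3 -m handwheel '[[[0.03,-0.02,0.025],[0,0,0],0],[[0.07,-0.04,0.025],[0,0,0],0],[[0.11,-0.07,0.025],[0,0,0],0],[[0.15,-0.10,0.025],[0,0,0],0],[[0.19,-0.13,0.025],[0,0,0],0]]' >/dev/null
python3 -m handwheel '[[[0.02,-0.02,0],[0,0,-0.1],0],[[0.035,-0.029,0],[0,0,-0.1],0],[[0.035,-0.029,0],[0,0,-0.1],0],[[0.035,-0.029,0],[0,0,-0.1],0]]' >/dev/null
python3 st.py
python3 - <<'E'
from meas import *
m,p,d=shot('wrist'); save('w8.png',p); report(m,p,d)
E
```

```text
t 18.1 tcp [664.4  -6.1 225. ] yhead 88.55 zdir [-0.001  0.    -1.   ] F [-0.4  1.5  0.1] gap 42.8 grip 0.0 q [-0.16  0.33  1.67  0.    1.14 -1.71]
rim44 665 px [451.  23.] zmed 40.9 rect(c,size,shortdir) [520.7 102.6] [ 17.9 161.6] -1.46 mean [526.6  96.1]
tang74 229 px [436. 196.] zmed 71.3 rect(c,size,shortdir) [655.2  85.2] [13.2 29.5] 54.6 mean [655.3  85. ]
tang74 79 px [316. 197.] zmed 72.3 rect(c,size,shortdir) [654.  -10.7] [ 9.5 19.1] 31.91 mean [654.  -10.1]
base14 719 px [405. 184.] zmed 14.4 rect(c,size,shortdir) [661.9  83.1] [44.7 61.6] 88.56 mean [660.   77.1]
base14 366 px [305. 192.] zmed 14.6 rect(c,size,shortdir) [667.7 -15.2] [30.  30.6] 87.18 mean [665.5 -22.8]
base14 109 px [598. 222.] zmed 13.2 rect(c,size,shortdir) [705.3 281. ] [12.4 22.6] 39.03 mean [705.7 279.9]
angle10 1219 px [424.   5.] zmed 8.3 rect(c,size,shortdir) [504.3  86.3] [  8.2 101.3] -1.46 mean [503.8  85.7]
```

View pics/w8.png

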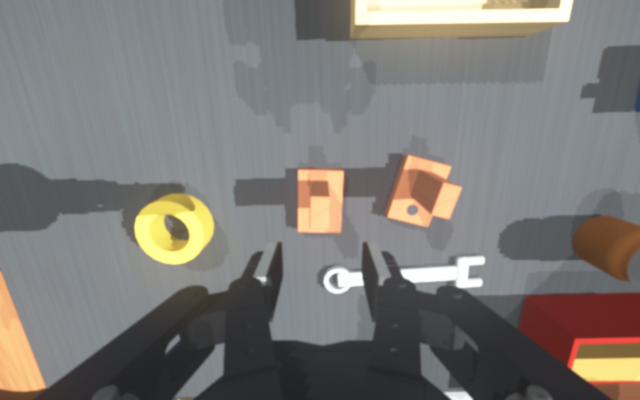

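Lug C is at (321,200) and lug B at (425,190), both unoccluded. The mask was too tight for the highlights, so I'm re-measuring with a looser one.

```bash
sed -i 's/copper=(H<13)&(S>115)&(V>60)/copper=(H<17)\&(S>85)\&(V>60)/' meas.py
python3 - <<'E'
from meas import *
m,p,d=shot('wrist'); report(m,p,d)
E
```

```text
rim44 644 px [450.  24.] zmed 41.2 rect(c,size,shortdir) [520.2 102.6] [ 17.9 161.3] -1.43 mean [526.7  95.9]
tang74 333 px [438. 197.] zmed 73.5 rect(c,size,shortdir) [658.7  90.7] [19.7 28.7] 74.11 mean [656.5  87.1]
tang74 155 px [315. 203.] zmed 74.0 rect(c,size,shortdir) [665.7  -8.4] [15.1 29.2] 87.85 mean [658.3 -11. ]
base14 1371 px [411. 187.] zmed 14.3 rect(c,size,shortdir) [667.9  88.9] [46.9 66.1] 74.15 mean [662.7  83.7]
base14 1286 px [318. 198.] zmed 14.5 rect(c,size,shortdir) [675.5  -8.9] [44.4 66.9] 87.17 mean [672.3  -9.7]
base14 549 px [590. 234.] zmed 14.2 rect(c,size,shortdir) [720.7 277.5] [30.1 53. ] 64.8 mean [718.5 274.5]
angle10 1305 px [424.   5.] zmed 8.4 rect(c,size,shortdir) [504.2  86.1] [  8.9 101.3] -1.42 mean [503.6  85.7]
```

```bash
python3 -m handwheel '[[[0.001,-0.0015,-0.03],[0,0,-0.1],0],[[0.001,-0.0015,-0.07],[0,0,-0.1],0],[[0.001,-0.0015,-0.1],[0,0,-0.1],0],[[0.001,-0.0015,-0.118],[0,0,-0.1],0],[[0.001,-0.0015,-0.118],[0,0,-0.1],0]]' >/dev/null
python3 st.py
python3 -m handwheel '[[[0,0,0],[0,0,0],-1],[[0,0,0],[0,0,0],-1],[[0,0,0],[0,0,0],-1],[[0,0,0],[0,0,0],-1],[[0,0,0],[0,0,0],-1]]' 60 >/dev/null
python3 -m handwheel '[[[0,0,0],[0,0,0],-1],[[0,0,0],[0,0,0],-1]]' >/dev/null
python3 st.py
python3 -m handwheel '[[[0,0,0.02],[0,0,0],-1],[[0,0,0.06],[0,0,0],-1],[[-0.03,0.01,0.075],[0,0,0],-1],[[-0.07,0.02,0.075],[0,0,0.1],-1],[[-0.11,0.03,0.075],[0,0,0.2],-1]]' >/dev/null
python3 -m handwheel '[[[-0.04,0.02,0],[0,0,0],-1],[[-0.08,0.03,0],[0,0,0],-1],[[-0.1,0.035,0],[0,0,0],-1],[[-0.115,0.035,0],[0,0,0],-1],[[-0.115,0.035,0],[0,0,0],-1]]' >/dev/null
python3 -m handwheel '[[[0,0,0],[0,0,0],-1],[[0,0,0],[0,0,0],-1]]' >/dev/null
python3 st.py
python3 - <<'E'
from edge import *
m,p,d=shot('wrist'); save('w9.png',p); np.savez('w9.npz',p=p,d=d,eye=m['eye'],att=m['attitude']); edges(m,p,d,87); edges(m,p,d,32)
E
```

```text
t 18.7 tcp [663.4  -6.7 104.3] yhead 87.82 zdir [-0.006  0.001 -1.   ] F [-1.1 -0.4  0.2] gap 43.0 grip 0.0 q [-0.16  0.48  1.72  0.    0.95 -1.7 ]
t 19.4 tcp [667.2  -8.  110.1] yhead 87.77 zdir [ 0.004 -0.001 -1.   ] F [-0.8 -1.2  5.9] gap 15.2 grip 62.6 q [-0.16  0.48  1.71  0.    0.95 -1.7 ]
t 20.6 tcp [441.3  57.1 182.4] yhead 89.35 zdir [-0.  0. -1.] F [ 0.2 -0.9 -5.2] gap 15.0 grip 60.7 q [-0.1  -0.09  2.22  0.    1.01 -1.66]
base [321. 217.] rect (array([431.7,  57. ]), array([34. , 44.7]), -0.63) x1..99 [415.3 447.5] y [35.  78.7]
base [474. 232.] rect (array([439.1, 151.2]), array([23. , 32.6]), 87.74) x1..99 [423.2 454.7] y [140.4 162.5]
upright (array([406. , 104.4]), array([11.2, 79.7]), -1.68)
rim [[391.9, 24.0], [523.7, 185.3]]
foot [[405.7, 34.4], [478.8, 177.0]]
base [423. 227.] rect (array([454.9, 148.7]), array([45.9, 52.3]), 89.3) x1..99 [428.7 481.1] y [126.4 167.6]
upright (array([406. , 104.4]), array([11.2, 79.7]), -1.68)
rim [[391.9, 24.0], [523.7, 185.3]]
foot [[405.7, 34.4], [478.8, 177.0]]
```

View pics/w9.png

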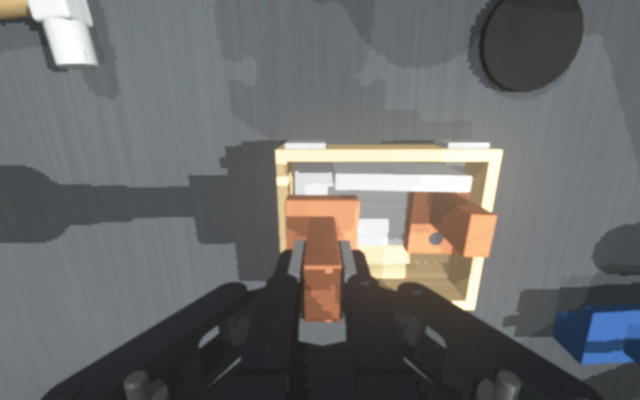

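Held lug at (287–358, 197), placed lug A at (410–492, 225), upright at (335–470, 183), rim inner edges near columns 290 and 480. I'll check these points by rays.

```bash
python3 - <<'E'
from edge import *
m=camera_model('wrist'); z=np.load('w9.npz'); m['eye']=z['eye'];m['attitude']=z['att']; p,d=z['p'],z['d']; print(m['eye'].round(1))
for nm,uv,zz in [('A left edge near',(410,195),32),('A left edge far',(406,250),32),('upr L',(335,183),88),('upr R',(470,183),88),('rim in L',(289,170),44),('rim in R',(488,170),44)]: print(nm,ray(m,uv,zz).round(1))
C=cloud(m,d)
for r in (205,220,240): 
  print(r,[(c,*C[r,c].round(0).astype(int)) for c in range(396,500,6)])
E
```

```text
[368.   58.2 253. ]
A left edge near [[430.1 127.1  32. ]]
A left edge far [[478.  127.4  32. ]]
upr L [[406.6  65.3  88. ]]
upr R [[407.5 144.1  88. ]]
rim in L [[406.8  33.6  44. ]]
rim in R [[408.4 178.8  44. ]]
205 [(396, np.int64(443), np.int64(120), np.int64(17)), (402, np.int64(443), np.int64(125), np.int64(17)), (408, np.int64(442), np.int64(129), np.int64(22)), (414, np.int64(438), np.int64(131), np.int64(33)), (420, np.int64(438), np.int64(136), np.int64(32)), (426, np.int64(439), np.int64(140), np.int64(32)), (432, np.int64(437), np.int64(144), np.int64(36)), (438, np.int64(434), np.int64(144), np.int64(47)), (444, np.int64(431), np.int64(144), np.int64(57)), (450, np.int64(428), np.int64(144), np.int64(66)), (456, np.int64(425), np.int64(144), np.int64(75)), (462, np.int64(425), np.int64(148), np.int64(75)), (468, np.int64(426), np.int64(152), np.int64(74)), (474, np.int64(425), np.int64(156), np.int64(74)), (480, np.int64(436), np.int64(177), np.int64(43)), (486, np.int64(435), np.int64(181), np.int64(46)), (492, np.int64(449), np.int64(212), np.int64(1)), (498, np.int64
[... 1178 characters left out ...]
t64(469), np.int64(138), np.int64(33)), (426, np.int64(469), np.int64(143), np.int64(33)), (432, np.int64(469), np.int64(148), np.int64(32)), (438, np.int64(469), np.int64(153), np.int64(32)), (444, np.int64(469), np.int64(158), np.int64(32)), (450, np.int64(450), np.int64(143), np.int64(74)), (456, np.int64(446), np.int64(143), np.int64(82)), (462, np.int64(444), np.int64(144), np.int64(88)), (468, np.int64(442), np.int64(146), np.int64(92)), (474, np.int64(442), np.int64(149), np.int64(92)), (480, np.int64(442), np.int64(152), np.int64(93)), (486, np.int64(442), np.int64(156), np.int64(93)), (492, np.int64(484), np.int64(218), np.int64(0)), (498, np.int64(484), np.int64(224), np.int64(0))]
```

```bash
python3 -m handwheel '[[[0.0005,0,-0.01],[0,0,0],-1],[[0.0005,0,-0.025],[0,0,0],-1],[[0.0005,0,-0.04],[0,0,0],-1],[[0.0005,0,-0.05],[0,0,0],-1],[[0.0005,0,-0.05],[0,0,0],-1]]' >/dev/null
python3 st.py
python3 -m handwheel '[[[0,0,-0.002],[0,0,0],-1],[[0,0,-0.004],[0,0,0],-1],[[0,0,-0.005],[0,0,0],-1],[[0,0,-0.005],[0,0,0],-1],[[0,0,-0.005],[0,0,0],-1]]' >/dev/null
python3 st.py
```

```text
t 21.15 tcp [440.1  57.3 130.4] yhead 89.36 zdir [-0.005  0.    -1.   ] F [-0.8 -0.1 -5.6] gap 15.1 grip 60.6 q [-0.1   0.    2.25 -0.    0.9  -1.66]
t 21.65 tcp [441.7  57.3 128.2] yhead 89.37 zdir [ 0.002 -0.    -1.   ] F [-0.6 -0.4 -2.7] gap 15.3 grip 60.9 q [-0.1   0.01  2.25 -0.    0.88 -1.66]
```

```bash
python3 -m handwheel '[[[0,0,-0.0005],[0,0,0],-0.2],[[0,0,-0.0005],[0,0,0],-0.2],[[0,0,0.0],[0,0,0],-0.2],[[0,0,0.03],[0,0,0],-0.2],[[0,0,0.075],[0,0,0],-0.2]]' >/dev/null
python3 -m handwheel '[[[0.03,0,0.025],[0,0,0],0],[[0.07,0.01,0.025],[0,0,0],0],[[0.11,0.02,0.025],[0,0,-0.5],0],[[0.15,0.03,0.025],[0,0,-1],0],[[0.19,0.035,0.025],[0,0,-1.9],0]]' >/dev/null
python3 -m handwheel '[[[0.02,0,0],[0,0,0],0],[[0.026,0,0],[0,0,0],0],[[0.026,0,0],[0,0,0],0],[[0.026,0,0],[0,0,0],0]]' >/dev/null
python3 st.py
python3 - <<'E'
from meas import *
m,p,d=shot('wrist'); report(m,p,d)
E
```

```text
t 23.05 tcp [656.3  92.3 227.3] yhead 74.18 zdir [-0.001  0.    -1.   ] F [-0.5  1.1 -0.4] gap 42.9 grip 0.0 q [-0.01  0.33  1.67 -0.    1.15 -1.31]
rim44 779 px [271.  42.] zmed 42.9 rect(c,size,shortdir) [524.2  96.4] [ 49.5 169.6] -18.08 mean [522.7  88.5]
tang74 677 px [323. 210.] zmed 74.4 rect(c,size,shortdir) [658.2  93.2] [15.7 29.2] 74.18 mean [658.1  93.2]
base14 1867 px [323. 197.] zmed 14.5 rect(c,size,shortdir) [667.8  90.3] [44.9 66.2] 74.18 mean [664.3  91.1]
base14 404 px [512. 195.] zmed 14.3 rect(c,size,shortdir) [716.8 279.7] [25.7 53.3] 51.34 mean [714.2 277.3]
elbow36 4346 px [572.  26.] zmed 36.2 rect(c,size,shortdir) [570.2 332.3] [49.2 82.5] 2.6 mean [575.7 322.5]
elbow80 143 px [635.   7.] zmed 74.7 rect(c,size,shortdir) [576.6 326.9] [6.2 9.5] -88.3 mean [576.8 327.2]
angle80 2620 px [582. 225.] zmed 75.4 rect(c,size,shortdir) [725.4 290.5] [47.6 47.9] -41.73 mean [725.  290.6]
angle10 411 px [405. 261.] zmed 8.0 rect(c,size,shortdir) [762.1 158.1] [26.4 38.8] -86.4 mean [760.  158.2]
```

```bash
python3 -m handwheel '[[[0.001,0.001,-0.03],[0,0,0],0],[[0.001,0.001,-0.07],[0,0,0],0],[[0.001,0.001,-0.1],[0,0,0],0],[[0.001,0.001,-0.12],[0,0,0],0],[[0.001,0.001,-0.12],[0,0,0],0]]' >/dev/null
python3 -m handwheel '[[[0,0,0],[0,0,0],-1],[[0,0,0],[0,0,0],-1],[[0,0,0],[0,0,0],-1],[[0,0,0],[0,0,0],-1],[[0,0,0],[0,0,0],-1]]' 60 >/dev/null
python3 -m handwheel '[[[0,0,0],[0,0,0],-1],[[0,0,0],[0,0,0],-1],[[0,0,0],[0,0,0],-1]]' >/dev/null
python3 st.py
python3 -m handwheel '[[[0,0,0.02],[0,0,0],-1],[[0,0,0.06],[0,0,0],-1],[[-0.03,0,0.085],[0,0,0.5],-1],[[-0.07,0.003,0.085],[0,0,1.0],-1],[[-0.11,0.006,0.085],[0,0,1.9],-1]]' >/dev/null
python3 -m handwheel '[[[-0.04,0.005,0],[0,0,0],-1],[[-0.08,0.006,0],[0,0,0],-1],[[-0.1,0.006,0],[0,0,0],-1],[[-0.107,0.006,0],[0,0,0],-1],[[-0.107,0.006,0],[0,0,0],-1]]' >/dev/null
python3 -m handwheel '[[[0,0,0],[0,0,0],-1],[[0,0,0],[0,0,0],-1]]' >/dev/null
python3 st.py
python3 - <<'E'
from edge import *
m,p,d=shot('wrist'); save('w10.png',p); np.savez('w10.npz',p=p,d=d,eye=m['eye'],att=m['attitude']); edges(m,p,d,97)
E
```

```text
t 24.4 tcp [659.2  93.2 109.9] yhead 74.18 zdir [ 0.002 -0.    -1.   ] F [-2.7 -1.2  6.8] gap 15.1 grip 60.8 q [-0.01  0.47  1.71 -0.    0.95 -1.31]
t 25.6 tcp [442.5 105.2 192.9] yhead 89.35 zdir [ 0.001  0.    -1.   ] F [-0.2  0.  -5.4] gap 15.1 grip 59.2 q [ 0.01 -0.08  2.19  0.    1.03 -1.55]
base [317. 216.] rect (array([433.5, 104.9]), array([33.5, 44.5]), -0.63) x1..99 [417.3 448.6] y [ 82.9 125.5]
base [247. 232.] rect (array([438.8,  58.7]), array([15.8, 27.5]), 89.11) x1..99 [425.7 452.5] y [50.9 66.4]
upright (array([406. , 104.5]), array([11.1, 79.7]), -1.63)
rim [[391.8, 23.6], [505.5, 185.3]]
foot [[405.2, 31.6], [437.7, 178.2]]
```

View pics/w10.png

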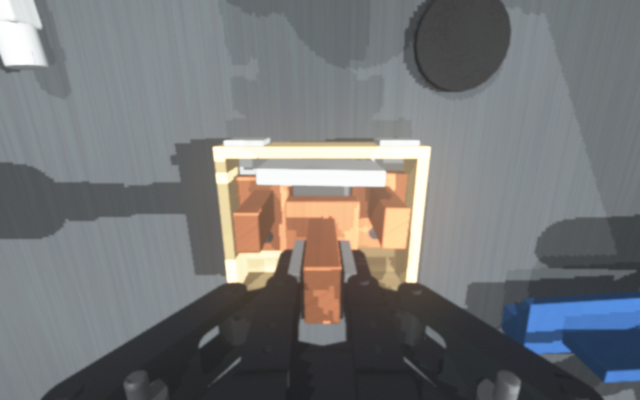

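The held lug is at (286–358, 198), with placed lugs at left (253,220) and right (390,215); the gap between their bases is visible in row ~190. Measuring it.

```bash
python3 - <<'E'
from edge import *
m=camera_model('wrist'); z=np.load('w10.npz'); m['eye']=z['eye'];m['attitude']=z['att']; p,d=z['p'],z['d']; C=cloud(m,d); M=masks(p)['copper']
for r in (188,192,194):
    row=M[r]; e=np.flatnonzero(np.diff(row.astype(int))); e=e[(e>235)&(e<410)]
    print(r,[(int(c),*ray(m,(c+.5,r),32)[0,:2].round(1)) for c in e])
# tops of placed tangs
for s in (slice(225,300),slice(345,420)):
    mk=np.zeros_like(M); mk[:,s]=True; mk&=M&(abs(C[...,2]-92)<4)&(C[...,0]<480)&((C[...,1]<75)|(C[...,1]>135)); uv=np.argwhere(mk)[:,::-1]; print('tang',rect(ray(m,uv,92)),C[mk][:,2].mean())
E
```

```text
188 [(280, np.float64(427.3), np.float64(71.3)), (282, np.float64(427.3), np.float64(73.0)), (291, np.float64(427.4), np.float64(80.4)), (351, np.float64(427.9), np.float64(129.8)), (391, np.float64(428.3), np.float64(162.7)), (394, np.float64(428.3), np.float64(165.2)), (407, np.float64(428.4), np.float64(175.9))]
192 [(280, np.float64(430.7), np.float64(71.2)), (285, np.float64(430.7), np.float64(75.3)), (291, np.float64(430.8), np.float64(80.2)), (350, np.float64(431.3), np.float64(129.0)), (406, np.float64(431.8), np.float64(175.3))]
194 [(281, np.float64(432.4), np.float64(71.9)), (285, np.float64(432.4), np.float64(75.2)), (291, np.float64(432.5), np.float64(80.2)), (350, np.float64(433.0), np.float64(129.1)), (406, np.float64(433.6), np.float64(175.4))]
tang (array([440.6,  57.5]), array([16.8, 29. ]), 89.12) 92.27277917069011
tang (array([438.5, 151.1]), array([16.9, 29.2]), 87.78) 91.41650261786752
```

```bash
python3 -m handwheel '[[[-0.0015,0,-0.015],[0,0,0],-1],[[-0.0015,0,-0.03],[0,0,0],-1],[[-0.0015,0,-0.045],[0,0,0],-1],[[-0.0015,0,-0.048],[0,0,0],-1],[[-0.0015,0,-0.048],[0,0,0],-1]]' >/dev/null
python3 st.py
python3 -m handwheel '[[[0,0,-0.004],[0,0,0],-1],[[0,0,-0.008],[0,0,0],-1],[[0,0,-0.012],[0,0,0],-1],[[0,0,-0.0155],[0,0,0],-1],[[0,0,-0.0155],[0,0,0],-1]]' >/dev/null
python3 st.py
```

```text
t 26.15 tcp [439.9 105.2 144.1] yhead 89.36 zdir [-0.001 -0.    -1.   ] F [-0.  -0.9 -5.1] gap 15.3 grip 59.0 q [ 0.01 -0.01  2.23  0.    0.92 -1.55]
t 26.65 tcp [439.3 105.3 128.5] yhead 89.37 zdir [-0.001 -0.    -1.   ] F [-0.2  0.4 -5.5] gap 15.5 grip 59.2 q [ 0.01  0.02  2.23  0.    0.89 -1.55]
```

```bash
python3 -m handwheel '[[[0,0,-0.0005],[0,0,0],-1],[[0,0,-0.001],[0,0,0],-1],[[0,0,-0.001],[0,0,0],-1],[[0,0,-0.001],[0,0,0],-1]]'
python3 -m handwheel '[[[0,0,0],[0,0,0],-0.2],[[0,0,0],[0,0,0],-0.2],[[0,0,0.0],[0,0,0],-0.2],[[0,0,0.03],[0,0,0],-0.2],[[0,0,0.075],[0,0,0],-0.2]]' >/dev/null
python3 -m handwheel '[[[0.01,0.02,0.03],[0,0,-1],0],[[0.02,0.04,0.06],[0,0,-2],0],[[0.03,0.06,0.08],[0,0,-3],0],[[0.04,0.08,0.08],[0,0,-4],0],[[0.05,0.1,0.08],[0,0,-5],0]]' >/dev/null
python3 -m handwheel '[[[0.01,0.02,0],[0,0,-1],1],[[0.02,0.04,0],[0,0,-2],1],[[0.03,0.06,0],[0,0,-3],1],[[0.04,0.08,0],[0,0,-4],1],[[0.05,0.1,0],[0,0,-5],1]]' >/dev/null
python3 -m handwheel '[[[0.02,0.03,0],[0,0,-0.8],1],[[0.032,0.06,0],[0,0,-0.8],1],[[0.032,0.06,-0.02],[0,0,-0.8],1],[[0.032,0.06,-0.02],[0,0,-0.8],1],[[0.032,0.06,-0.02],[0,0,-0.8],1]]' >/dev/null
python3 st.py
python3 - <<'E'
from meas import *
m,p,d=shot('wrist'); save('w11.png',p); report(m,p,d)
E
```

```text
time: 27.05
tool_pos: [439.8, 105.3, 128.2]
orientation: [0.017, 3.141, -0.0]
contact_force: [-0.7, -0.6, -5.0]
finger_gap: 15.5
grasp_force: 59.2
t 29.05 tcp [571.4 365.1 262.5] yhead 2.97 zdir [-0.001 -0.001 -1.   ] F [ 0.   0.1 -0.3] gap 85.7 grip 0.0 q [ 0.42  0.33  1.6  -0.    1.21  0.37]
rim44 460 px [452. 244.] zmed 45.5 rect(c,size,shortdir) [720.5 309.9] [29.6 55.6] -62.0 mean [716.5 310.3]
tang74 442 px [245.  15.] zmed 75.3 rect(c,size,shortdir) [500.8 509.6] [13.2 46.4] -75.73 mean [504.  509.5]
base14 223 px [439. 231.] zmed 14.3 rect(c,size,shortdir) [716.4 311. ] [22.2 51.8] -51.34 mean [713.2 312.5]
elbow36 6008 px [312. 177.] zmed 36.5 rect(c,size,shortdir) [563.2 367. ] [ 57.5 139.4] 3.46 mean [561.1 373.8]
elbow80 1011 px [324. 193.] zmed 80.5 rect(c,size,shortdir) [572.9 368.2] [11.9 69.7] 3.43 mean [573.1 369.7]
angle80 1666 px [475. 270.] zmed 75.6 rect(c,size,shortdir) [726.5 300.3] [43.6 50.6] 45.7 mean [725.8 300. ]
angle80 254 px [164. 388.] zmed 87.6 rect(c,size,shortdir) [404.3 134.4] [13.2 40.3] -8.78 mean [404.6 132.1]
```

View pics/w11.png

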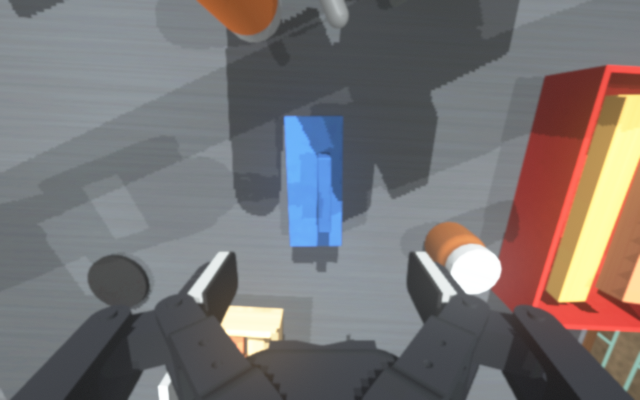

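Elbow grip plate at (324,193): (572.9,368.2), heading 3.45°. Grasping.

```bash
python3 -m handwheel '[[[0.001,0.003,-0.04],[0,0,0.05],0],[[0.001,0.003,-0.08],[0,0,0.05],0],[[0.001,0.003,-0.12],[0,0,0.05],0],[[0.001,0.003,-0.146],[0,0,0.05],0],[[0.001,0.003,-0.146],[0,0,0.05],0]]' >/dev/null
python3 st.py
python3 -m handwheel '[[[0,0,0],[0,0,0],-1],[[0,0,0],[0,0,0],-1],[[0,0,0],[0,0,0],-1],[[0,0,0],[0,0,0],-1],[[0,0,0],[0,0,0],-1]]' 70 >/dev/null
python3 -m handwheel '[[[0,0,0],[0,0,0],-1],[[0,0,0],[0,0,0],-1],[[0,0,0],[0,0,0],-1]]' >/dev/null
python3 st.py
```

```text
t 29.6 tcp [570.5 366.6 112.9] yhead 3.32 zdir [-0.008 -0.003 -1.   ] F [-0.7 -1.1 -0.1] gap 42.6 grip 0.0 q [ 0.42  0.5   1.67 -0.    0.98  0.36]
t 30.4 tcp [574.1 368.9 120.4] yhead 3.38 zdir [ 0.004  0.002 -1.   ] F [-1.8 -1.2  5.4] gap 11.2 grip 71.2 q [ 0.42  0.49  1.67 -0.    0.98  0.36]
```

```bash
python3 -m handwheel '[[[0,0,0.02],[0,0,0],-1],[[0,0,0.06],[0,0,0],-1],[[0,-0.02,0.09],[0,0,-0.1],-1],[[-0.01,-0.06,0.09],[0,0,-0.2],-1],[[-0.02,-0.1,0.09],[0,0,-0.5],-1]]' >/dev/null
python3 -m handwheel '[[[-0.015,-0.045,0],[0,0,0],-1],[[-0.03,-0.09,0],[0,0,0],-1],[[-0.04,-0.13,0],[0,0,0],-1],[[-0.053,-0.155,0],[0,0,0],-1],[[-0.053,-0.162,0],[0,0,0],-1]]' >/dev/null
python3 -m handwheel '[[[0,0,0],[0,0,0],-1],[[0,0,0],[0,0,0],-1],[[0,0,0],[0,0,0],-1]]' >/dev/null
python3 st.py
python3 - <<'E'
from meas import *
m,p,d=shot('wrist'); save('w12.png',p); np.savez('w12.npz',p=p,d=d,eye=m['eye'],att=m['attitude']); print(m['eye'])
C=cloud(m,d); M=masks(p)
def prof(c,mk,zz):  # x extents at column rows
    pass
z0=sense()['tool_pos'][2]-120.4
mk=M['blue']&(abs(C[...,2]-(z0+36))<6)&(C[...,1]<230); q=ray(m,np.argwhere(mk)[:,::-1],z0+36); print('lip top',z0,rect(q),q[:,1].max())
w=(abs(C[...,2]-44)<5)&(C[...,0]>380)&(C[...,0]<540)&(C[...,1]>10)&(C[...,1]<200)&M['wood']; q=ray(m,np.argwhere(w)[:,::-1],44); print('rim',np.percentile(q,[1,99],axis=0)[:,:2],rect(q))
t=M['copper']&(abs(C[...,2]-92)<5)&(C[...,0]<480)
for c,ce in comps(t,40): print('tang',ce.round(),rect(ray(m,np.argwhere(c)[:,::-1],92)),C[c][:,2].mean().round(1))
E
```

```text
t 31.7 tcp [499.9 107.2 206.9] yhead -0.56 zdir [-0.  0. -1.] F [ 0.5 -0.3 -8. ] gap 11.1 grip 69.5 q [0.01 0.03 2.06 0.   1.06 0.02]
[501.06206556 181.0946341  277.4489064 ]
lip top 86.51483869997267 (array([490., 107.]), array([ 57.3, 137.5]), -0.58) 175.8069337333124
rim [[392.29841668  27.13545441]
 [494.14438853 177.82660183]] (array([425.9, 131.3]), array([ 94.7, 207.4]), -37.6)
tang [231. 163.] (array([439.3, 152.4]), array([16.5, 27.7]), 87.71) 92.2
tang [234. 228.] (array([439.5, 106.6]), array([17.7, 26.2]), 89.42) 92.2
tang [242. 281.] (array([440.3,  63.4]), array([10. , 24.1]), 89.42) 90.8
```

View pics/w12.png

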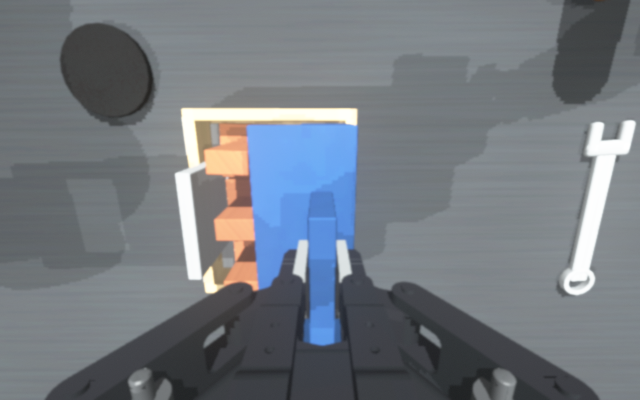

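Elbow (blue) hovers at (303,210), with all lug tangs visible at left and level at z≈92. Corrections: −2 mm in x, −1.5 mm in y.

```bash
python3 -m handwheel '[[[-0.002,-0.0015,-0.015],[0,0,0],-1],[[-0.002,-0.0015,-0.03],[0,0,0],-1],[[-0.002,-0.0015,-0.045],[0,0,0],-1],[[-0.002,-0.0015,-0.055],[0,0,0],-1],[[-0.002,-0.0015,-0.055],[0,0,0],-1]]' >/dev/null
python3 st.py
python3 -m handwheel '[[[0,0,-0.005],[0,0,0],-1],[[0,0,-0.01],[0,0,0],-1],[[0,0,-0.015],[0,0,0],-1],[[0,0,-0.02],[0,0,0],-1],[[0,0,-0.02],[0,0,0],-1]]' >/dev/null
python3 st.py
```

```text
t 32.25 tcp [497.6 105.4 150.9] yhead -0.57 zdir [-0.001  0.    -1.   ] F [-0.2 -0.4 -6.7] gap 11.0 grip 69.5 q [0.01 0.11 2.09 0.   0.94 0.02]
t 32.75 tcp [497.5 104.7 131.3] yhead -0.63 zdir [-0.001 -0.    -1.   ] F [ 0.4 -0.3 -6.9] gap 11.0 grip 69.5 q [ 0.01  0.14  2.1  -0.    0.9   0.02]
```

```bash
python3 -m handwheel '[[[0,0,-0.001],[0,0,0],-1],[[0,0,-0.002],[0,0,0],-1],[[0,0,-0.003],[0,0,0],-1],[[0,0,-0.003],[0,0,0],-1],[[0,0,-0.003],[0,0,0],-1]]' |grep -E "pos|force"
python3 st.py
```

```text
tool_pos: [497.7, 104.8, 129.1]
contact_force: [0.1, -0.4, -6.9]
grasp_force: 69.5
t 33.25 tcp [497.7 104.8 129.1] yhead -0.63 zdir [-0. -0. -1.] F [ 0.1 -0.4 -6.9] gap 11.1 grip 69.5 q [ 0.01  0.14  2.1  -0.    0.9   0.02]
```

Free so far. About 1 mm remains to the floor.

```bash
python3 -m handwheel '[[[0,0,-0.0005],[0,0,0],-1],[[0,0,-0.001],[0,0,0],-1],[[0,0,-0.0015],[0,0,0],-1],[[0,0,-0.0015],[0,0,0],-1],[[0,0,-0.0015],[0,0,0],-1]]' |grep -E "pos|force"
python3 -m handwheel '[[[0,0,0],[0,0,0],-0.4],[[0,0,0],[0,0,0],-0.4],[[0,0,0.0],[0,0,0],-0.4],[[0,0,0.03],[0,0,0],-0.4],[[0,0,0.075],[0,0,0],-0.4]]' >/dev/null
python3 -m handwheel '[[[0,-0.03,0.04],[0,0,0],0],[[0,-0.06,0.08],[0,0,0],0],[[0,-0.08,0.1],[0,0,0],0],[[0,-0.08,0.1],[0,0,0],0],[[0,-0.08,0.1],[0,0,0],0]]' >/dev/null
python3 - <<'E'
from meas import *
m,p,d=shot('wrist'); save('w13.png',p); C=cloud(m,d); M=masks(p)
for nm,mk,zz in(('elb80',M['blue'],88),('elb36',M['blue'],44),('tang',M['copper'],92),('upr',M['white'],88)):
    s=mk&(abs(C[...,2]-zz)<7)&(C[...,0]<540)&(C[...,1]<200)
    for c,ce in comps(s,60): print(nm,ce.round(),rect(ray(m,np.argwhere(c)[:,::-1],zz)),'z',np.median(C[c][:,2]).round(1),C[c][:,2].std().round(1))
E
python3 st.py
```

```text
tool_pos: [498.0, 104.7, 128.4]
contact_force: [-3.9, -1.6, 2.7]
grasp_force: 71.0
elb80 [320. 107.] (array([497.6, 103.4]), array([11.4, 68.7]), -0.46) z 88.4 0.7
elb36 [309. 101.] (array([487.9, 103.4]), array([ 54.8, 136.9]), -0.56) z 44.5 0.8
tang [254.  55.] (array([440. , 151.3]), array([16.9, 29.1]), 87.41) z 92.0 1.9
tang [259. 109.] (array([440.8, 105.2]), array([14.9, 28.9]), 89.3) z 92.3 1.4
tang [264. 160.] (array([442.1,  57.6]), array([15.5, 28.9]), 89.29) z 92.2 1.5
upr [224. 106.] (array([407.7, 104.9]), array([11.9, 79.4]), -1.65) z 88.2 1.7
t 34.8 tcp [497.2  25.3 301.1] yhead -0.63 zdir [-0.002  0.001 -1.   ] F [ 0.3  0.9 -1.1] gap 43.0 grip 0.0 q [-0.15 -0.11  2.01  0.    1.25 -0.14]
```

View pics/w13.png

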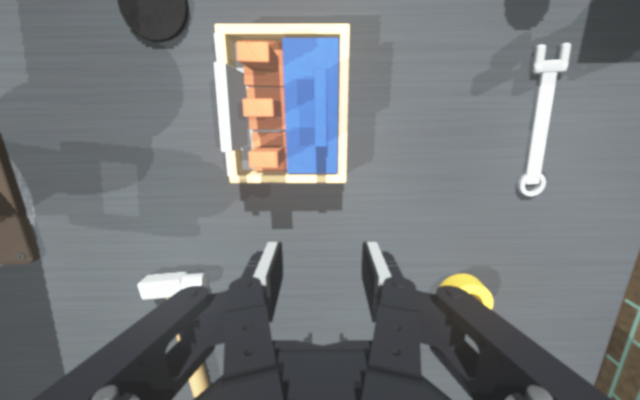

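Everything is seated: elbow top at z 88 and lip top at 44.5 (x≈320, y≈107), lug tops at 92 and angle top at 88, all level. Both off-cuts are in the bin and the robot is clear, so I'm handing in.

```bash
python3 -c "
from plant import *
print(hand_in())"
```

```text
the job is handed in; nothing more can be done
None
```

Job handed in at about 35 s of the 208 s limit: both off-cuts are in the scrap bin, and the angle, three lugs and elbow are packed upright and fully down in the crate by the last camera check; no verdict came back.

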